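Tare the dial scale with an empty centrifuge bucket

ROBOT

A 6-joint arm with a two-finger parallel gripper is mounted at the origin on the work surface. World frame = base frame: x ahead of the robot, y to its left, z up, the work surface at z = 0. Lengths are in m, angles in degrees, forces in N, time in s.
With the tool pointing down it reaches from about 0.325 to 0.75 m from the base axis. Payload 7.6 kg.
Tool frame: the origin (TCP) lies between the finger pads; the fingertips stand robot.tip_extent ahead of it and the grasp point (between the pads) is the TCP (robot.tip_extent is the distance from the TCP to the fingertips, in m); z points along the fingers, y is the direction in which the jaws open and shut (so a half turn about z gives the same grasp; the last joint's range is limited). The gripper opens to 85 mm and grips with 20 to 120 N. Pads are 22 mm wide; open, the fingers measure 114 mm over their backs; the gripper's body (76 mm by 85 mm) begins 54 mm behind the grasp point. The pads swing forward as they close: fully open they stand 13 mm farther back than shut.
Start: joints at [-74.788, 2.991, 80.254, -0, 96.75, -4.028], TCP at [0.173, -0.496, 0.25] pointing down, gripper open.
Joint ranges: [-166.34, 166.34], [-52.06, 124.39], [6.96, 135.62], [-60.46, 240.46], [14.63, 156.25], [-167.68, 167.68]. Speed limits (degrees/s): [147.25, 147.25, 172.46, 180, 180, 180].

INTERFACE

Orientations are given as [roll, pitch, yaw] about the fixed x, y, z axes, in that order (R = Rz(yaw) Ry(pitch) Rx(roll)).
In Python, from station import robot gives the robot as it stands.
- The arm moves only by the shell command python3 -m jog 'ROWS' [FORCE]. ROWS is JSON, a list of rows, each a list of 5 numbers: the closure, from 0 (fully open) to 1 (shut), then the shift along the world's x, y, z in mm, then the turn about the world's z in rad. In form: [[claw, x, y, z, turn], ...]. A call has 1 to 5 rows; each row is the pose to reach, as a shift and turn from the pose commanded when the call began; what a row does not reach only later rows make up. A row lasts 1/12 s, in which the tool goes at most 41.7 mm and 7.16 degrees, less where a joint would pass 70% of its speed; a pose out of reach is approached as far as the arm can. A call with a gripper value outside its range is refused whole. The fingers move at their own pace and stop on an object; FORCE is the grip in N (left out, the last holds). Time passes only in rows, so rows that repeat a pose let the fingers close. It gives the time, the measured TCP pose, the force and the opening at its end, in the units of the state.
- robot.get_state(): the state, without advancing time (a new reading comes with each control period).
- robot.get_image(name): name is "scene" or "side" or "wrist"; returns a dict with "frame" (420x560x3 uint8, red, green, blue), "fx", "fy", "cx", "cy" (pixels), "position" and "rotation" of the camera in the world. Camera axes: x right, y up, looking along -z (the intrinsics and any distortion apply to the point x, -y, -z); pixel columns grow to the right and rows downward; lengths in m; the calibration is good to about 2 mm. The wrist camera is an equidistant fisheye: a pixel r from the principal point sees the ray r / f radians off the axis. A picture is of the moment at which its call begins. There is no depth.
- robot.close_job(): hands the job in, once; it reports no verdict.
The state is a dict: "time": time; "joint_pos": joint angles; "qvel": joint speeds; "joint_efforts": joint torques, N m; "tool_pos": TCP position; "ee_rot": TCP orientation; "contact_force": force on the tool from outside, world axes, zero at the start; "moment": the same for the moment, N m; "finger_gap": finger opening in m.
Only numpy, scipy, OpenCV 4.12 (cv2) and the standard library are available. Lean on these libraries where they do the work, as an engineer would, in place of code of your own. Each camera call takes 0.05 s, during which the arm holds its last target.

TASK

A reagent bottle was left on the platform of the dial scale: stand it upright in the white reagent tray beside its two small neighbours, then stand the open (uncapped) centrifuge bucket upright on the middle of the scale's platform. Then tare the scale: turn the black knob in the middle of the dial until the dial's triangular zero mark points at the tip of the needle. Set things down gently, never pushing the platform down to its stop, and leave the capped bucket, the two small bottles in the tray and the bottle-top dispenser standing where they are.

Things in the scene. Friction and masses are not known exactly. Their poses are not given: they have to be found in the camera images.
- scale: Cream mechanical dial scale, 1 kg, fixed on the bench: housing 290 x 170 mm, 70 mm high at its back half, its front half sloping down to 22 mm. Origin: bench level, centre of the footprint; x points from the dial (front) to the platform (back), z up. The dial's centre lies on the slope at (-75, 0, 46) mm; the slope and dial are tilted 0.33 rad towards -x, so the dial's normal (the knob's axis) is (-0.324, 0, 0.946) in this frame.
- knob (a point): The black round ribbed knob in the middle of the dial, diameter 30 mm, 26 mm tall along the tilted dial normal. This point lies on its axis, half-way up its height, 13 mm above the clear crystal (a flat disc, 114 mm in diameter with its rim, raised 21 mm above the slope), 13 mm below the knob's top. The knob, the crystal and the graduated dial plate are one bezel that turns together either way (no stop within two turns), stiffly (about 0.04 N m), and stays where it is left.
- bezel (a joint): Angle of the bezel in rad, clockwise positive as seen looking at the dial. At 0 the zero mark points to +x of the scale (towards the platform). The scale is tared when this equals joint needle (or differs by a whole turn).
- needle (a joint): Angle of the black needle in rad, clockwise positive as seen looking at the dial, 0 at +x of the scale. It depends on the weight on the platform only (one turn, 2 pi, per kg) and lies under the crystal, so it cannot be touched.
- zero_mark (a point): Inner point of the black solid triangle (zero mark) printed on the turning dial plate, 40 mm from the dial's centre. The plate's other 39 marks are plain thin lines.
- needle_tip (a point): Tip of the black needle, 40 mm from the dial's centre (the needle's broad short tail lies opposite).
- platform_top (a point): Centre of the upper face of the scale's square steel platform, 140 x 140 mm, 4 mm thick; 70 mm behind the scale's origin along its x, 95 mm above the bench when empty. It sinks with the load.
- platform (a joint): How far the platform has sunk, in m: 12 mm per kg (818 N/m), steel stop at 18 mm. It must stay under 16.5 mm (13.5 N, load and push together).
- bottle_mid (a point): Amber glass reagent bottle with white label and white ribbed screw cap, at first on the platform. 127 mm tall; body diameter 54 mm up to 82 mm above its foot, then a shoulder and neck; cap diameter 32 mm, from 103 to 127 mm above the foot. Mass 0.17 to 0.34 kg. This point is on its axis, 63.5 mm above its foot; z points up the bottle.
- bucket_mid (a point): The open aluminium centrifuge bucket, at first in the steel tray: round cup, outside diameter 54 mm, 90 mm tall, 3 mm wall, with two trunnion lugs near the rim on its +y and -y sides (20 mm wide, 56 to 82 mm above the foot, 72 mm over the lugs), so grip it across its x. Mass 0.30 to 0.44 kg. This point is on its axis, 45 mm above its foot; z points up.
- reagent_tray: White reagent tray, fixed: 150 mm (x) by 220 mm (y), rim 20 mm high, 4 mm walls and floor. Origin: bench level, centre. Two small bottles stand in it; the rest is free. It may be on either side of the scale.
- bucket_tray: Low steel tray, fixed, 120 mm (x) by 200 mm (y), rim 14 mm high, 3 mm walls and floor. Origin: bench level, centre. The open and the capped bucket stand in it. It may be on either side of the scale.
- capped_bucket: Bystander: a second bucket, same as the open one but closed by a grey domed cap (diameter 58 mm, top 110 mm above its foot). Origin: centre of its foot.
- jar: Bystander in the reagent tray: white jar with black lid, diameter 42 mm, 70 mm tall. Origin: centre of its foot.
- dropper: Bystander in the reagent tray: small amber dropper bottle with rubber bulb, diameter 30 mm, 89 mm tall. Origin: centre of its foot.
- dispenser: Bystander: bottle-top dispenser on the bench behind and to the left of the scale (+y): reservoir 78 x 78 x 85 mm, collar and barrel above it up to 235 mm, and a discharge arm along its -x at 136 mm height that reaches 79 mm from the axis, its nozzle bent down to 101 mm. Origin: centre of its foot.

How it is judged:
By the outcome, as a careful person would: the job done as asked, in the order asked, and still so for the second after the job is handed in, with the robot touching nothing.
It also fails if it takes over 72 s, if anything falls off the work surface, if the arm or the gripper's body presses on something with over 40 N, if the wrist force passes 120 N, or if a joint passes its speed limit or range.

## Working session

There is one attempt and no reset: what is moved stays moved. The work goes in short steps, Python scripts to look and compute and a shell command to move; the robot and the scene stay as the last step left them, time stands still between calls to the robot, and variables do not carry over. Pictures are saved under pics/ and viewed, and the job is handed in when it is done.

```bash
mkdir -p pics; ls
python3 - <<'E'
from station import robot
import cv2
for n in("scene","side","wrist"):
    d=robot.get_image(n)
    cv2.imwrite(f"pics/{n}0.png",d["frame"][:,:,::-1])
    print(n,{k:v for k,v in d.items() if k!="frame"})
print(robot.get_state()); print(robot.tip_extent)
E
```

```text
pics
scene {'fx': 510.3537873483548, 'fy': 510.3537873483548, 'cx': 270.4348276758812, 'cy': 209.71449351786728, 'position': array([ 1.00152108, -0.58353947,  1.10720818]), 'rotation': array([36.49485288,  0.67428688, 33.81114801])}
side {'fx': 435.47596128627555, 'fy': 435.47596128627555, 'cx': 283.84773288056476, 'cy': 211.75512423349798, 'position': array([0.48477664, 0.82611146, 1.00607951]), 'rotation': array([  44.10534066,    0.95496198, -174.11837942])}
wrist {'fx': 325.19226210127806, 'fy': 325.19226210127806, 'cx': 276.60311779895943, 'cy': 205.00318581160528, 'position': array([ 0.25094699, -0.4685394 ,  0.37319582]), 'rotation': array([-1.85792470e+01,  1.28864444e-02, -7.07828308e+01])}
{'time': 0.15, 'joint_pos': array([-7.47882400e+01,  3.01941658e+00,  8.02982982e+01, -6.72239463e-05,
        9.67501469e+01, -4.02867803e+00]), 'qvel': array([-0.03498021, -0.07995322, -0.15797918,  0.06911938, -0.04469428,
        0.05925308]), 'joint_efforts': array([ 9.97794086e-04, -3.81951213e+01, -3.60424161e+01, -5.26365716e-05,
        4.65282414e-03, -4.88215591e-06]), 'tool_pos': array([ 0.17296686, -0.49547708,  0.24967341]), 'ee_rot': array([-1.79932301e+02, -4.70107213e-03,  1.92404274e+01]), 'contact_force': array([-0.15943176,  0.5195322 , -0.10135401]), 'moment': array([-0.04478478,  0.05065185, -0.00952008]), 'finger_gap': 0.08538570626330311}
0.019
```

View pics/scene0.png

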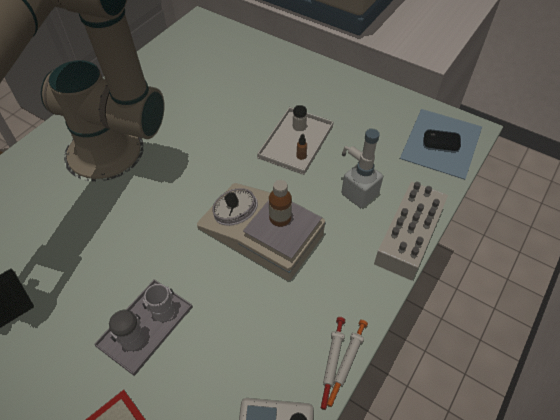

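View pics/side0.png

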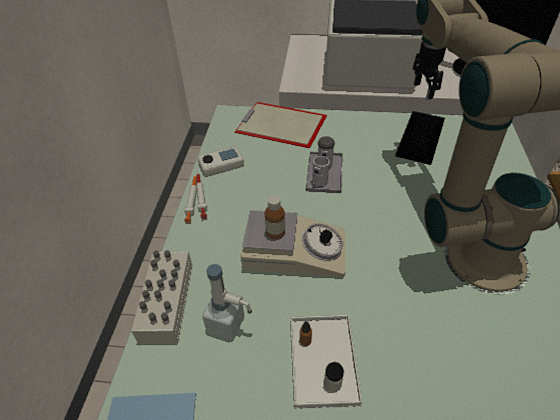

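View pics/wrist0.png

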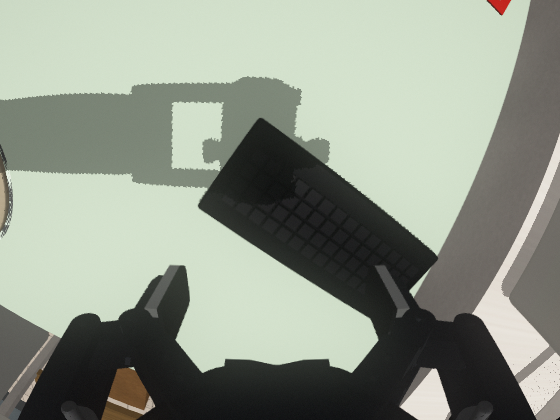

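```bash
cat > h.py <<'E'
import numpy as np, cv2
from scipy.spatial.transform import Rotation as Ro
from scipy.optimize import least_squares
from station import robot
def cam(n):
    d=robot.get_image(n); d["n"]=n; d["R"]=Ro.from_euler('xyz',d["rotation"],degrees=True).as_matrix(); return d
def proj(d,P):
    P=np.atleast_2d(P); c=(P-d["position"])@d["R"]; x,y,z=c[:,0],-c[:,1],-c[:,2]
    if d["n"]=="wrist":
        r=np.hypot(x,y);th=np.arctan2(r,z);s=d["fx"]*th/np.maximum(r,1e-9)
        return np.c_[d["cx"]+s*x,d["cy"]+s*y]
    return np.c_[d["cx"]+d["fx"]*x/z,d["cy"]+d["fy"]*y/z]
def ray(d,uv):
    u,v=(uv[0]-d["cx"])/d["fx"],(uv[1]-d["cy"])/d["fy"]
    if d["n"]=="wrist":
        r=np.hypot(u,v); s=np.sin(r)/max(r,1e-9); c=np.array([u*s,-v*s,-np.cos(r)])
    else: c=np.array([u,-v,-1.])
    w=d["R"]@c; return w/np.linalg.norm(w)
def atz(d,uv,z):
    r=ray(d,uv); p=d["position"]; return p+r*(z-p[2])/r[2]
def crop(d,name,x0,y0,x1,y1,s=4,pts=()):
    im=cv2.resize(d["frame"][y0:y1,x0:x1,::-1],None,fx=s,fy=s,interpolation=cv2.INTER_CUBIC)
    im=np.clip((im/255.)**0.6*255,0,255).astype(np.uint8)
    for g in range((x0+9)//10*10,x1,10):
        cv2.line(im,((g-x0)*s,0),((g-x0)*s,5 if g%50 else 14),(0,0,255),1)
        if g%20==0: cv2.putText(im,str(g),((g-x0)*s,22),0,.35,(0,0,255),1)
    for g in range((y0+9)//10*10,y1,10):
        cv2.line(im,(0,(g-y0)*s),(5 if g%50 else 14,(g-y0)*s),(0,0,255),1)
        if g%20==0: cv2.putText(im,str(g),(8,(g-y0)*s+4),0,.35,(0,0,255),1)
    for p in pts: cv2.circle(im,(int((p[0]-x0+.5)*s),int((p[1]-y0+.5)*s)),2,(0,255,0),-1)
    cv2.imwrite("pics/"+name+".png",im)
E
python3 - <<'E'
from h import *
d=cam("scene"); 
crop(d,"s1",190,100,350,280,4) if 0 else crop(d,"s1",190,170,340,280,5)
crop(d,"s2",90,270,200,370,6)
crop(d,"s3",250,90,390,210,5)
d=cam("side")
crop(d,"d1",235,190,355,285,6)
crop(d,"d2",295,130,350,200,8)
crop(d,"d3",200,255,370,410,4)
E
```

```text
(no output)
```

View pics/s1.png

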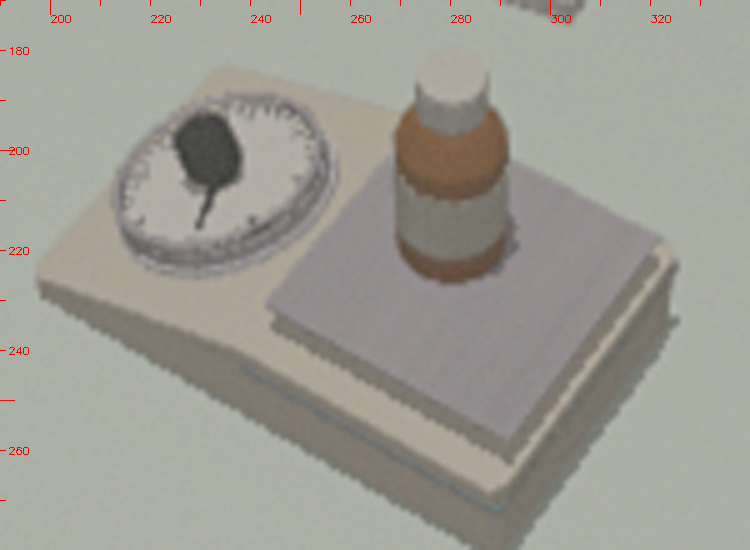

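View pics/s2.png

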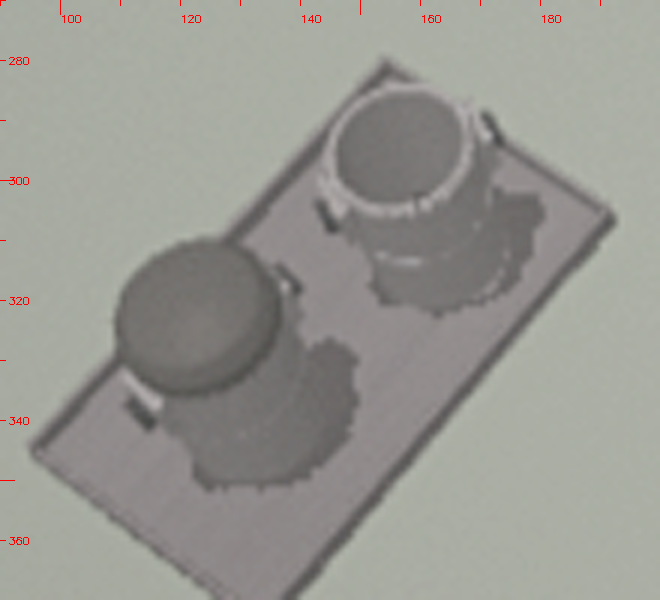

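View pics/s3.png

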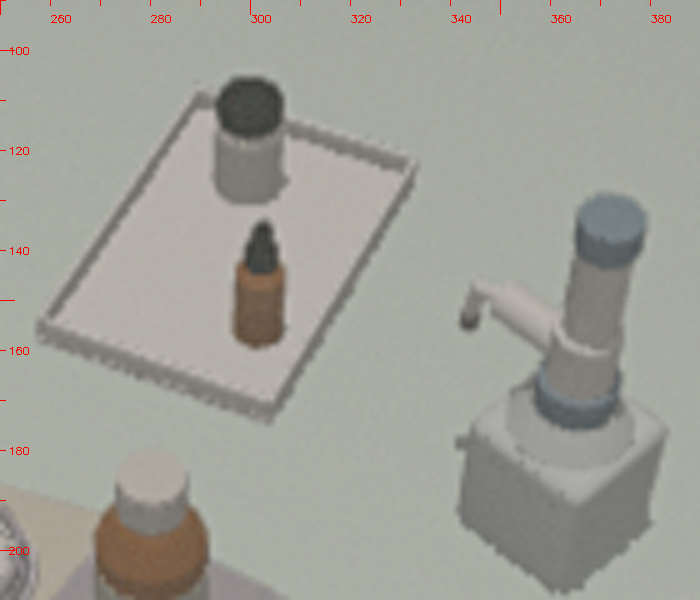

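View pics/d1.png

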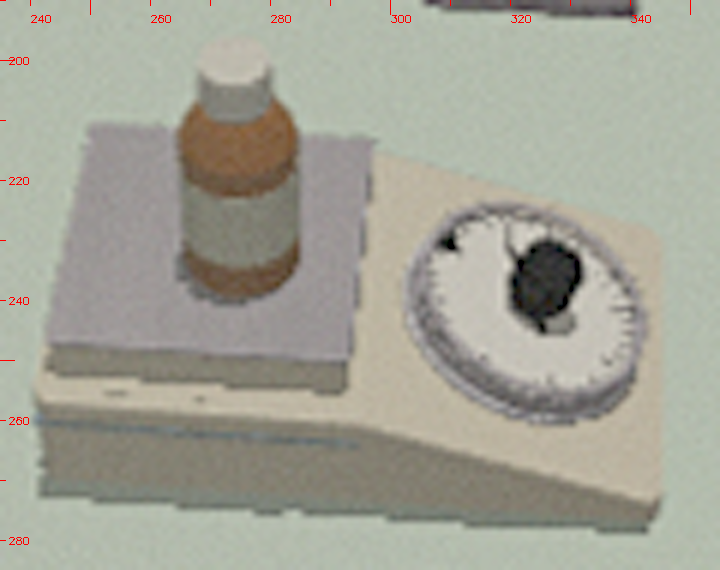

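View pics/d2.png

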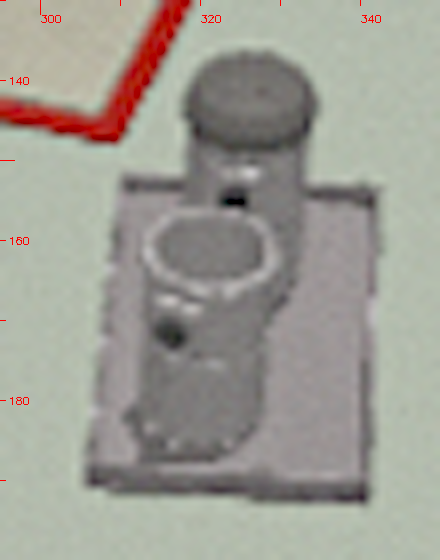

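View pics/d3.png

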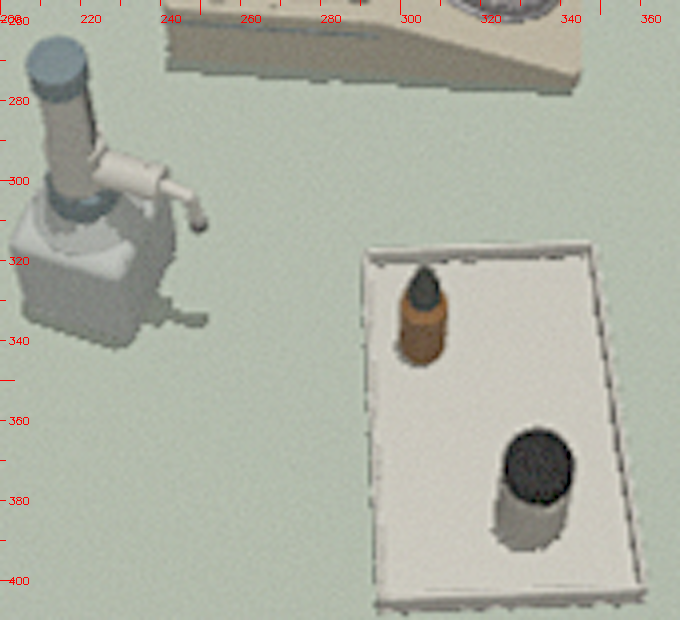

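```bash
cat > fit.py <<'E'
from h import *
S,D=cam("scene"),cam("side")
def rz(y): return Ro.from_euler('z',y).as_matrix()
def tri(a,b):
    f=lambda p: np.r_[(proj(S,p)[0]-a),(proj(D,p)[0]-b)]
    r=least_squares(f,[.5,0,.1]); return r.x,np.abs(r.fun).max()
for n,a,b in [("cap",(280.6,185),(274,199.7)),("bucketrim",(156.7,294.7),(321.5,161.2)),("jar",(299.8,111),(334.7,371.5)),("dropper",(302.6,134.4),(306.2,322)),("disp",(372.2,133),(214.5,270)),("nozzle",(343.4,155),(249.5,311)),("zero",(240.6,213.6),(309.5,230.5)),("tip",(229.8,215.6),(319.7,228)),("capped",(123,322),(326.2,142.5))]:
    x,e=tri(a,b); print(n,x.round(4),round(e,2))
def fitrect(name,obs,hz,x0,extra=None):
    def f(q):
        o=[]
        for d,l,uv in obs:
            P=np.array(l,float); 
            if P[2]>=.08: P[2]=q[3]
            P=rz(q[2])@P+[q[0],q[1],0]; o.append(proj(d,P)[0]-uv)
        return np.ravel(o)
    r=least_squares(f,x0,loss='soft_l1'); print(name,r.x.round(4),r.fun.round(1)); return r.x
a=.07
q=fitrect("scale",[(S,(0,-a,.095),(243,231)),(S,(.14,-a,.095),(291.6,258)),(S,(.14,a,.095),(322.4,218.6)),
 (D,(.14,-a,.095),(250,210.8)),(D,(0,-a,.095),(297.3,213)),(D,(.14,a,.095),(243.3,247.5)),(D,(0,a,.095),(293.3,250)),
 (S,(-.145,-.085,0),(197.6,229.4)),(D,(-.145,.085,0),(343,278.7)),(D,(.145,.085,0),(241.3,272.8))],0,[.5,0,0,.095])
x,y=.06,.1
fitrect("btray",[(S,(-x,y,.014),(154.7,280)),(S,(x,y,.014),(192.2,306.3)),(S,(-x,-y,.014),(95.5,344.5)),(D,(x,-y,.014),(310.6,152.9)),(D,(-x,-y,.014),(341.9,154)),(D,(x,y,.014),(306,190.6)),(D,(-x,y,.014),(340.7,191.9))],0,[.5,-.3,0])
x,y=.075,.11
fitrect("rtray",[(S,(-x,y,.02),(290,109)),(S,(x,y,.02),(332.6,122.4)),(S,(x,-y,.02),(303.6,172.4)),(S,(-x,-y,.02),(258.4,155)),(D,(x,-y,.02),(291.5,318.7)),(D,(-x,-y,.02),(347.5,317)),(D,(-x,y,.02),(360.7,402.5)),(D,(x,y,.02),(294.5,405.5))],0,[.5,.3,0])
# dial: angles
R=rz(q[2])@Ro.from_euler('y',-.33).as_matrix(); c=rz(q[2])@[-.075,0,.046]+[q[0],q[1],0]
n=R[:,2];print("dial n",n.round(3),"knob",(c+n*.034).round(4))
for nm,pts in(("zero",((S,(240.6,213.6)),(D,(309.5,230.5)))),("tip",((S,(229.8,215.6)),(D,(319.7,228))))):
    for d,uv in pts:
        for h in (.012,.019):
            o=c+n*h; r=ray(d,uv); t=((o-d["position"])@n)/(r@n); l=R.T@(d["position"]+t*r-o)
            print(nm,d["n"],h,"r",np.hypot(l[0],l[1]).round(4),"ang cw deg",np.degrees(np.arctan2(-l[1],l[0])).round(1))
E
python3 fit.py
```

```text
cap [0.6068 0.027  0.2181] 0.32
bucketrim [ 0.4918 -0.2975  0.0892] 0.21
jar [0.4314 0.4008 0.0643] 0.25
dropper [0.5022 0.2996 0.091 ] 0.3
disp [0.7086 0.2719 0.2321] 0.23
nozzle [0.6379 0.2871 0.0988] 0.07
zero [ 0.5108 -0.0053  0.0726] 0.49
tip [ 0.4855 -0.0218  0.0655] 0.68
capped [ 0.4796 -0.3882  0.0984] 0.09
scale [0.552  0.0165 0.0014 0.0884] [-0.2  0.   0.4  0.5  0.1 -1.2 -0.3 -0.2 -0.3  0.5 -1.6 -0.3 -0.4  0.7
 -1.  -0.6  1.2 -0.3  0.5 -1.8]
btray [ 0.4806 -0.3466 -0.0098] [ 0.  -1.4  0.7 -2.5 -1.  -0.5 -1.5 -2.2  0.1 -1.5 -1.3 -3.1  0.1 -2. ]
rtray [0.4575 0.3462 0.1326] [-0.5 -3.2  1.7 -2.1  1.3 -2.7 -1.  -2.3 -2.  -2.1  0.6 -2.4  0.6 -0.1
 -1.1 -0.6]
dial n [-0.324 -0.     0.946] knob [0.4659 0.0164 0.0782]
zero scene 0.012 r 0.0421 ang cw deg 28.5
zero scene 0.019 r 0.0504 ang cw deg 29.8
zero side 0.012 r 0.0471 ang cw deg 28.6
zero side 0.019 r 0.0464 ang cw deg 20.2
tip scene 0.012 r 0.038 ang cw deg 70.5
tip scene 0.019 r 0.0451 ang cw deg 64.1
tip side 0.012 r 0.0449 ang cw deg 75.8
tip side 0.019 r 0.0392 ang cw deg 70.0
```

```bash
python3 -m jog '[[0,25,30,10,-0.08],[0,51,62,20,-0.16],[0,77,93,30,-0.25],[0,103,124,40,-0.34],[0,129,155,50,-0.34]]' 
python3 -m jog '[[0,26,31,6,0],[0,52,62,12,0],[0,78,93,18,0],[0,104,124,24,0],[0,130,155,30,0]]'
python3 -m jog '[[0,26,31,0,0],[0,52,62,0,0],[0,78,93,0,0],[0,90,124,0,0],[0,94,155,0,0]]'
python3 -m jog '[[0,0,10,0,0],[0,0,10,0,0]]'
python3 - <<'E'
from h import *
d=cam("wrist");cv2.imwrite("pics/w1.png",d["frame"][:,:,::-1]); s=robot.get_state(); print(s["tool_pos"],s["ee_rot"],s["finger_gap"],d["position"],d["rotation"])
E
```

```text
time: 0.77
tool_pos: [0.3022, -0.3397, 0.3007]
ee_rot: [180.0, -0.0, -0.6]
contact_force: [0.6, -0.6, 0.2]
finger_gap: 0.0852
time: 1.18
tool_pos: [0.4324, -0.1844, 0.3307]
ee_rot: [180.0, -0.0, -0.2]
contact_force: [0.5, -0.4, -0.3]
finger_gap: 0.0851
time: 1.6
tool_pos: [0.5267, -0.0294, 0.3291]
ee_rot: [-180.0, 0.1, -0.2]
contact_force: [0.1, -0.1, -0.9]
finger_gap: 0.085
time: 1.77
tool_pos: [0.5256, -0.0192, 0.33]
ee_rot: [-180.0, 0.0, -0.0]
contact_force: [-0.7, -0.3, 0.7]
finger_gap: 0.0853
[ 0.525445   -0.02084964  0.33014092] [ 1.79971886e+02  5.41640267e-03 -1.34526874e-01] 0.08543603011659168 [ 0.60817051 -0.01932253  0.45362872] [-1.85820816e+01 -4.00950376e-02 -9.00562411e+01]
```

View pics/w1.png

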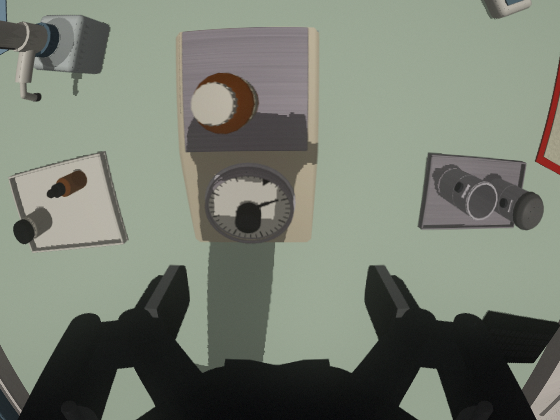

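Run:
```python
from h import *
d=cam("wrist")
crop(d,"w1a",170,20,330,250,3); crop(d,"w1b",5,140,135,255,5); crop(d,"w1c",415,145,550,235,5)
crop(d,"w1d",205,160,300,245,7)
```

```text
(no output)
```

View pics/w1a.png

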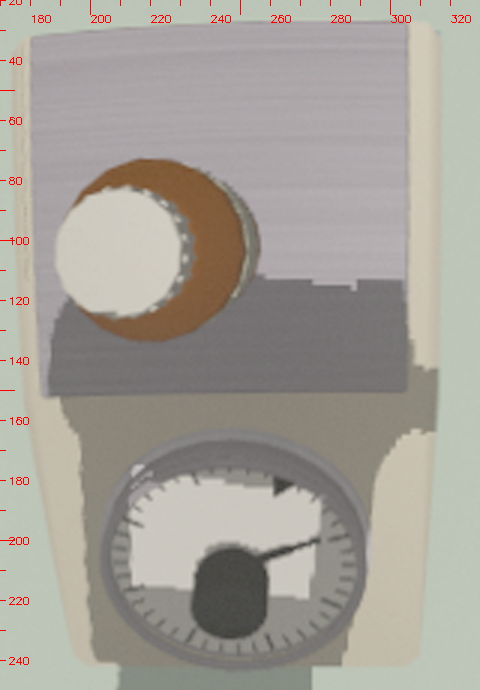

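View pics/w1b.png

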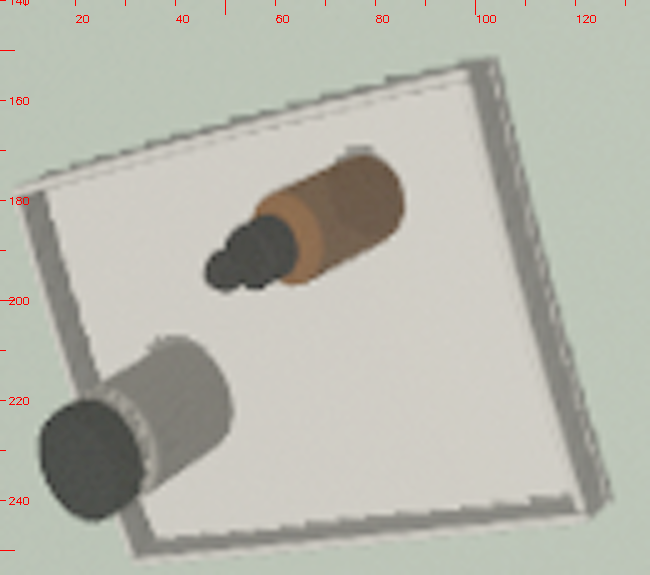

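View pics/w1c.png

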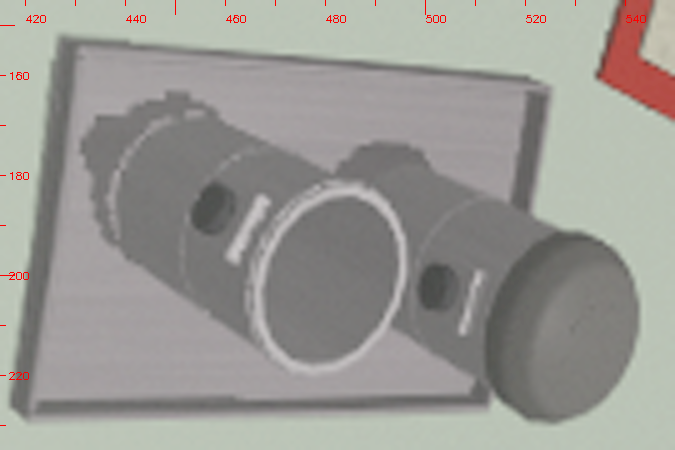

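View pics/w1d.png

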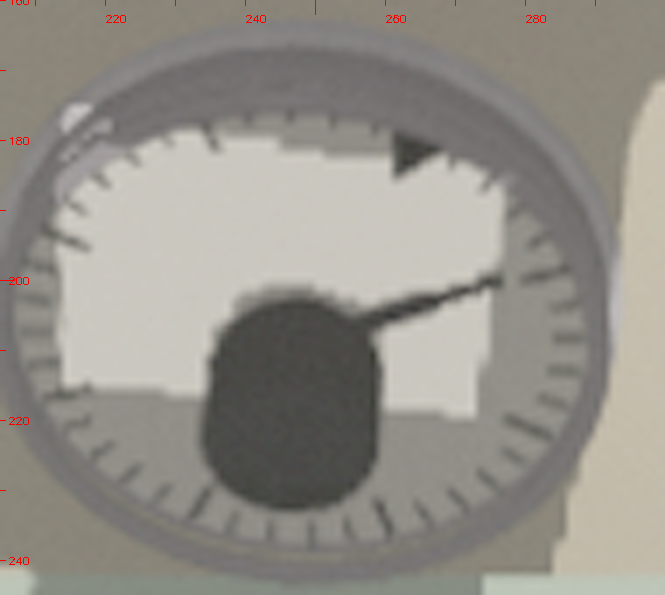

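Run:
```python
from h import *
d=cam("wrist")
def P(n,uv,z): print(n,atz(d,uv,z).round(4))
A=lambda x,y:(170+x/3-.5,20+y/3-.5)
B=lambda x,y:(5+x/5-.5,140+y/5-.5)
C=lambda x,y:(415+x/5-.5,145+y/5-.5)
K=lambda x,y:(205+x/7-.5,160+y/7-.5)
P("cap",A(118,253),.219)
for q in((30,37),(408,22),(407,390),(43,397)):P("plat",A(*q),.0926)
P("knobtop",K(290,445),.0905)
P("rim",C(331,277),.093)
for q in((265,197),(230,262)):P("lug",C(*q),.085)
for q in((481,270),(463,333)):P("caplug",C(*q),.085)
P("lugface",C(213,208),.072)
for q in((62,38),(548,85),(15,412),):P("btray",C(*q),.014)
for q in((22,187),(490,60),(600,512),(140,553)):P("rtray",B(*q),.02)
P("jarlid",B(92,460),.074);P("dropper tip",B(222,270),.093)
P("jarfoot",B(180,410),.02)
# needle
R=Ro.from_euler('y',-.33).as_matrix(); c=np.array([.552-.075,.0165,.046])
n=R[:,2]
for nm,uv in(("zero",K(398,180)),("tip",K(500,281)),("tail?",K(372,325))):
    for h in(.012,.017):
        o=c+n*h;r=ray(d,uv);t=((o-d["position"])@n)/(r@n);l=R.T@(d["position"]+t*r-o)
        print(nm,h,np.hypot(l[0],l[1]).round(4),np.degrees(np.arctan2(-l[1],l[0])).round(1))
```

```text
cap [0.6062 0.0263 0.219 ]
plat [0.6907 0.0851 0.0926]
plat [ 0.6906 -0.0544  0.0926]
plat [ 0.5521 -0.0545  0.0926]
plat [0.5516 0.0843 0.0926]
knobtop [0.4631 0.0149 0.0905]
rim [ 0.4926 -0.297   0.093 ]
lug [ 0.5123 -0.2756  0.085 ]
lug [ 0.4942 -0.2671  0.085 ]
caplug [ 0.4923 -0.3611  0.085 ]
caplug [ 0.473  -0.3588  0.085 ]
lugface [ 0.5055 -0.2673  0.072 ]
btray [ 0.541 -0.243  0.014]
btray [ 0.5364 -0.4448  0.014 ]
btray [ 0.423  -0.2425  0.014 ]
rtray [0.5174 0.454  0.02  ]
rtray [0.5472 0.2356 0.02  ]
rtray [0.4015 0.2202 0.02  ]
rtray [0.3755 0.4348 0.02  ]
jarlid [0.4371 0.3895 0.074 ]
dropper tip [0.5051 0.2938 0.093 ]
jarfoot [0.4337 0.3928 0.02  ]
zero 0.012 0.0384 31.5
zero 0.017 0.0414 29.4
tip 0.012 0.0393 74.4
tip 0.017 0.0404 69.4
tail? 0.012 0.0142 87.5
tail? 0.017 0.0153 73.0
```

```bash
python3 -m jog '[[0,30,17,-5,0],[0,60,34,-15,0],[0,81,46,-30,0],[0,81,46,-50,0],[0,81,46,-70,0]]'
python3 - <<'E'
from h import *
d=cam("wrist");s=robot.get_state();print(s["tool_pos"])
crop(d,"w2",140,130,420,420,2,pts=proj(d,[[.6065,.0265,.219]]))
E
```

```text
time: 2.33
tool_pos: [0.6073, 0.0234, 0.2586]
ee_rot: [180.0, 0.0, -0.3]
contact_force: [-0.0, -0.8, 0.0]
finger_gap: 0.0856
[0.60573224 0.02312016 0.25375309]
```

View pics/w2.png

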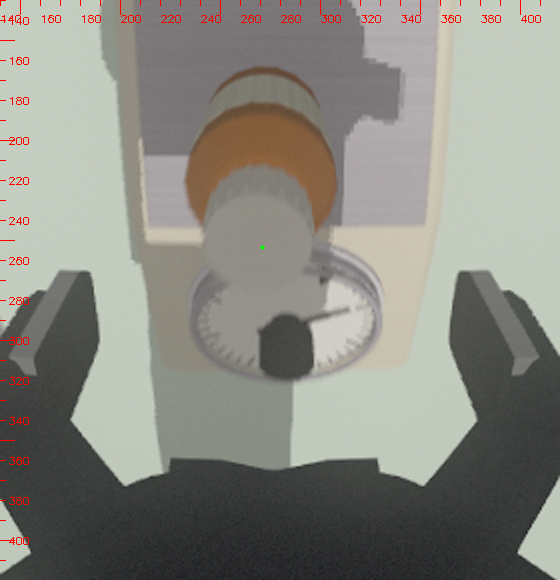

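```bash
python3 -m jog '[[0,0,3,-16,0],[0,0,3,-32,0],[0,0,3,-46,0],[0,0,3,-52,0],[0,0,3,-52,0]]'; python3 -m jog '[[0.5,0,0,0,0],[0.6,0,0,0,0],[0.7,0,0,0,0],[0.7,0,0,0,0],[0.8,0,0,0,0]]' 35;  python3 -m jog '[[1,0,0,0,0],[1,0,0,0,0],[1,0,0,0,0]]'
```

```text
time: 2.8
tool_pos: [0.6059, 0.0264, 0.2071]
ee_rot: [180.0, 0.1, -0.3]
contact_force: [-0.7, -0.5, -0.9]
finger_gap: 0.0857
time: 3.22
tool_pos: [0.6067, 0.0277, 0.2088]
ee_rot: [180.0, -0.1, -0.2]
contact_force: [0.0, -0.5, 1.3]
finger_gap: 0.0306
time: 3.47
tool_pos: [0.6067, 0.0278, 0.2083]
ee_rot: [180.0, -0.0, -0.2]
contact_force: [1.1, 0.4, 0.6]
finger_gap: 0.0311
```

Gripped the cap (31 mm). Lift and carry.

```bash
python3 -m jog '[[1,0,0,5,0],[1,0,0,15,0],[1,0,0,30,0],[1,0,0,50,0],[1,0,0,70,0]]' 45; python3 -m jog '[[1,-15,15,10,0],[1,-35,40,10,0],[1,-55,70,10,0],[1,-75,105,10,0],[1,-95,140,10,0]]'
python3 - <<'E'
from h import *
d=cam("side");cv2.imwrite("pics/d5.png",d["frame"][:,:,::-1]); s=robot.get_state(); print(s["contact_force"],s["tool_pos"])
E
```

```text
time: 3.88
tool_pos: [0.6062, 0.0278, 0.2791]
ee_rot: [180.0, 0.1, -0.2]
contact_force: [0.3, 0.4, -1.8]
finger_gap: 0.0308
time: 4.3
tool_pos: [0.5104, 0.1686, 0.2889]
ee_rot: [-180.0, -0.0, -0.3]
contact_force: [0.4, -0.2, -2.0]
finger_gap: 0.031
[-0.53029786  6.22213579 -1.00410331] [0.50734239 0.17473316 0.28940334]
```

View pics/d5.png

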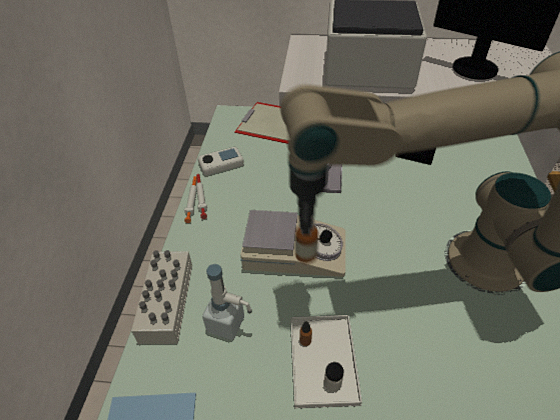

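```bash
python3 -m jog '[[1,-20,34,0,0],[1,-42,70,0,0],[1,-60,105,-10,0],[1,-72,125,-25,0],[1,-77,131,-45,0]]'; python3 -m jog '[[1,0,0,-25,0],[1,0,0,-50,0],[1,0,0,-75,0],[1,0,0,-95,0],[1,0,0,-102,0]]'
python3 - <<'E'
from h import *
d=cam("wrist");crop(d,"w3",0,100,560,420,1);d=cam("side");crop(d,"d6",230,200,400,420,3); s=robot.get_state(); print(s["contact_force"],s["tool_pos"])
E
```

```text
time: 4.77
tool_pos: [0.433, 0.302, 0.2448]
ee_rot: [-179.8, -0.1, -0.0]
contact_force: [-0.2, -0.2, -1.2]
finger_gap: 0.0306
time: 5.18
tool_pos: [0.4332, 0.298, 0.1381]
ee_rot: [179.8, 0.3, -0.2]
contact_force: [-0.4, -0.5, -2.4]
finger_gap: 0.0304
[ 0.61879667  0.24957708 -1.36033198] [0.43405217 0.29840057 0.14036048]
```

View pics/d6.png

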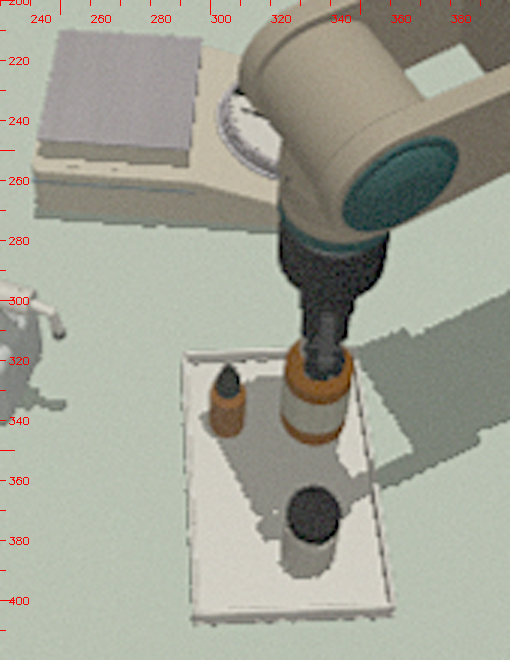

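View pics/w3.png

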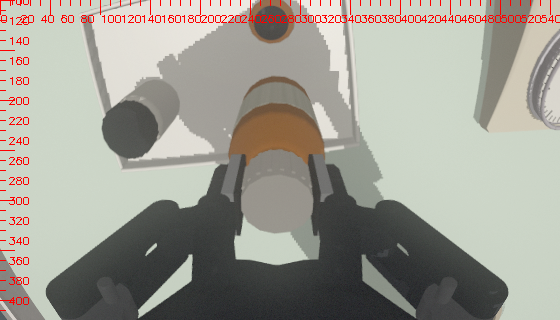

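```bash
python3 -m jog '[[1,0,0,-6,0],[1,0,0,-11,0],[1,0,0,-15,0],[1,0,0,-17,0],[1,0,0,-18,0]]'; python3 -m jog '[[1,0,0,-1,0],[1,0,0,-2,0],[1,0,0,-2,0]]'
```

```text
time: 5.7
tool_pos: [0.4345, 0.2987, 0.1231]
ee_rot: [180.0, -0.0, -0.2]
contact_force: [-0.6, -0.3, -1.0]
finger_gap: 0.0308
time: 5.95
tool_pos: [0.4345, 0.2987, 0.1211]
ee_rot: [180.0, 0.0, -0.2]
contact_force: [-0.4, 0.2, -2.4]
finger_gap: 0.031
```

```bash
python3 -m jog '[[1,0,0,-1,0],[1,0,0,-1,0]]'; python3 -m jog '[[1,0,0,-1,0],[1,0,0,-1,0]]';python3 -m jog '[[1,0,0,-1,0],[1,0,0,-1,0]]'
```

```text
time: 6.12
tool_pos: [0.4347, 0.2989, 0.1205]
ee_rot: [-180.0, -0.0, -0.2]
contact_force: [0.1, 0.1, -0.6]
finger_gap: 0.0306
time: 6.28
tool_pos: [0.435, 0.2991, 0.1205]
ee_rot: [-179.9, -0.1, -0.2]
contact_force: [-3.1, -0.1, 5.5]
finger_gap: 0.0309
time: 6.45
tool_pos: [0.4353, 0.2992, 0.1205]
ee_rot: [-179.9, -0.2, -0.2]
contact_force: [-2.5, -1.2, 10.7]
finger_gap: 0.0305
```

```bash
python3 -m jog '[[1,0,0,2,0],[0.8,0,0,2,0],[0.4,0,0,2,0],[0.2,0,0,2,0],[0.2,0,0,2,0]]'; python3 -m jog '[[0.2,0,0,15,0],[0.2,0,0,35,0],[0.2,0,0,65,0],[0,0,0,105,0],[0,0,-20,140,0]]'
python3 - <<'E'
from h import *
d=cam("side");crop(d,"d7",230,200,400,420,3); s=robot.get_state(); print(s["contact_force"],s["tool_pos"])
E
```

```text
time: 6.87
tool_pos: [0.4345, 0.2987, 0.1199]
ee_rot: [180.0, 0.0, -0.2]
contact_force: [-0.8, -0.7, 0.2]
finger_gap: 0.066
time: 7.28
tool_pos: [0.434, 0.2802, 0.2616]
ee_rot: [-180.0, 0.0, -0.1]
contact_force: [0.4, 0.9, -0.1]
finger_gap: 0.0856
[ 1.9818386  -1.7747936   7.32465818] [0.43620547 0.27744488 0.27029664]
```

View pics/d7.png

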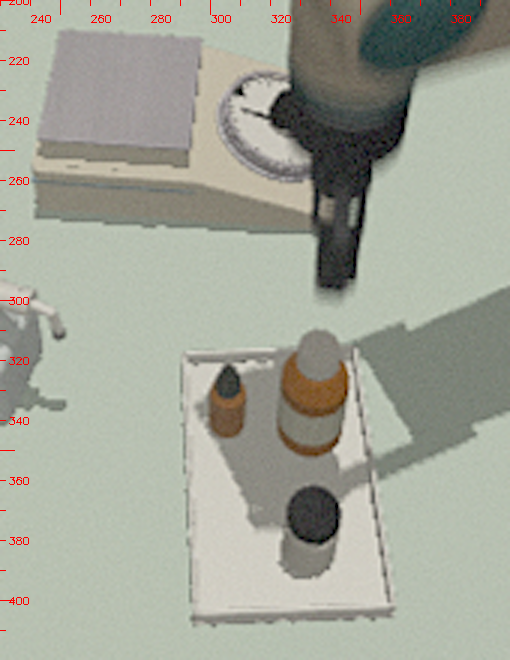

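```bash
python3 -m jog '[[0,5,-30,0,0.08],[0,10,-68,0,0.18],[0,15,-106,0,0.28],[0,20,-146,0,0.38],[0,25,-186,0,0.48]]'; python3 -m jog '[[0,5,-38,0,0.1],[0,10,-78,0,0.2],[0,15,-118,0,0.3],[0,20,-158,0,0.4],[0,25,-198,0,0.5]]'
python3 -m jog '[[0,2,-38,0,0.08],[0,4,-76,0,0.15],[0,6,-106,0,0.17],[0,7,-130,0,0.17],[0,7,-130,0,0.17]]'
python3 - <<'E'
from h import *
d=cam("wrist");crop(d,"w4",100,60,500,360,2,pts=proj(d,[[.4926,-.297,.093]])); s=robot.get_state(); print(s["ee_rot"],s["tool_pos"])
E
```

```text
time: 7.75
tool_pos: [0.4593, 0.0917, 0.2599]
ee_rot: [180.0, -0.0, 27.5]
contact_force: [0.7, 0.8, 0.2]
finger_gap: 0.0854
time: 8.17
tool_pos: [0.4843, -0.1067, 0.26]
ee_rot: [180.0, -0.0, 56.1]
contact_force: [1.1, 0.7, 0.6]
finger_gap: 0.0851
time: 8.58
tool_pos: [0.4908, -0.2385, 0.259]
ee_rot: [-180.0, 0.1, 65.3]
contact_force: [-0.2, -0.7, -0.5]
finger_gap: 0.0856
[-1.79937768e+02  3.05303938e-03  6.53478291e+01] [ 0.49105313 -0.23652194  0.25921325]
```

View pics/w4.png

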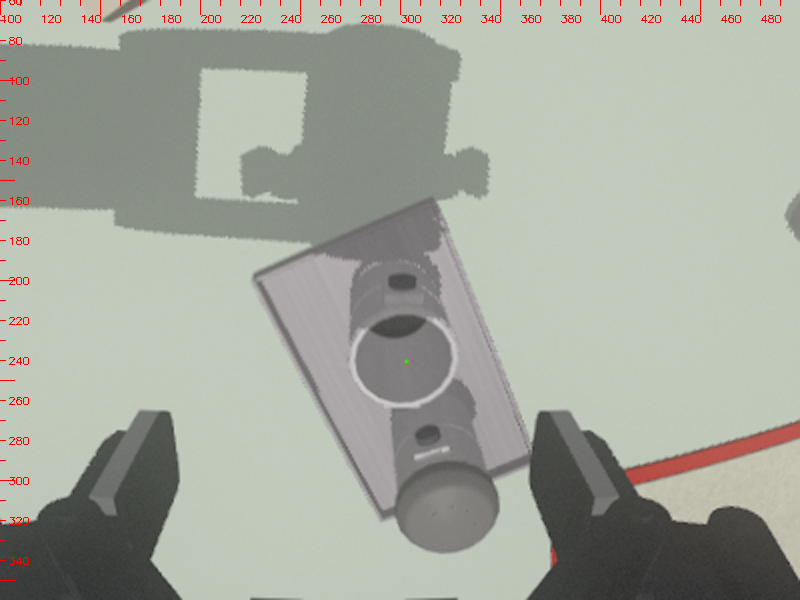

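```bash
python3 -m jog '[[0,0,-25,-10,0.01],[0,1,-50,-30,0.01],[0,1,-60,-65,0.01],[0,1,-60,-95,0.01],[0,1,-60,-110,0.01]]'
python3 - <<'E'
from h import *
d=cam("wrist");crop(d,"w5",100,130,500,420,2,pts=proj(d,[[.4922,-.297,.093]])); s=robot.get_state(); print(s["ee_rot"],s["tool_pos"])
E
```

```text
time: 9.05
tool_pos: [0.4911, -0.2932, 0.1454]
ee_rot: [-179.7, -0.1, 66.1]
contact_force: [-1.4, -0.3, -1.4]
finger_gap: 0.0855
[-1.79469023e+02 -1.17649935e-01  6.61354594e+01] [ 0.49050008 -0.29246365  0.14335566]
```

View pics/w5.png

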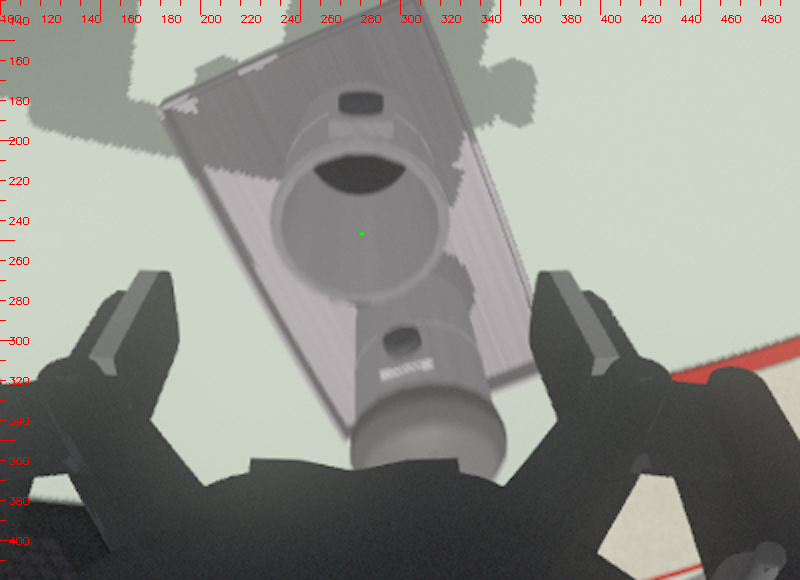

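```bash
python3 -m jog '[[0,1,0,-10,0],[0,1,0,-20,0],[0,1,0,-25,0],[0,1,0,-25,0],[0,1,0,-25,0]]'
python3 - <<'E'
from h import *
d=cam("wrist");crop(d,"w6",100,130,500,420,2,pts=proj(d,[[.4922,-.297,.093]])); s=robot.get_state(); print(s["ee_rot"],s["tool_pos"])
E
```

```text
time: 9.52
tool_pos: [0.4938, -0.2945, 0.1258]
ee_rot: [179.9, 0.0, 66.1]
contact_force: [-0.4, 0.3, -0.6]
finger_gap: 0.0856
[1.79903277e+02 1.72787533e-02 6.61302595e+01] [ 0.49390083 -0.29469155  0.12612685]
```

View pics/w6.png

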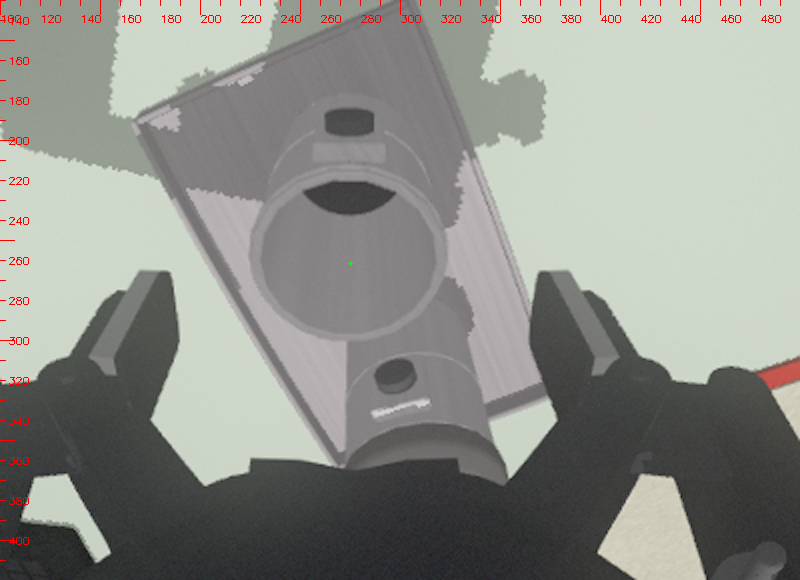

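```bash
python3 -m jog '[[0,0,0,-18,0],[0,0,0,-36,0],[0,0,0,-50,0],[0,0,0,-56,0],[0,0,0,-56,0]]'; python3 -m jog '[[0.3,0,0,0,0],[0.5,0,0,0,0],[0.7,0,0,0,0],[1,0,0,0,0],[1,0,0,0,0]]' 45;  python3 -m jog '[[1,0,0,0,0],[1,0,0,0,0],[1,0,0,0,0]]'
```

```text
time: 9.98
tool_pos: [0.4931, -0.2943, 0.0682]
ee_rot: [-179.9, -0.0, 66.1]
contact_force: [-1.0, 0.4, -0.5]
finger_gap: 0.0857
time: 10.4
tool_pos: [0.494, -0.295, 0.0707]
ee_rot: [179.9, 0.0, 66.1]
contact_force: [-1.8, 1.2, 5.4]
finger_gap: 0.0523
time: 10.65
tool_pos: [0.494, -0.295, 0.0707]
ee_rot: [179.9, 0.0, 66.1]
contact_force: [-1.9, 0.2, 6.6]
finger_gap: 0.0523
```

```bash
python3 -m jog '[[1,0,0,5,0],[1,0,0,20,0],[1,0,0,50,0],[1,0,0,85,0],[1,0,0,125,0]]' 60; python3 -m jog '[[1,5,10,30,0],[1,15,35,50,0],[1,27,65,58,0],[1,40,98,60,0],[1,53,130,60,0]]'; python3 -m jog '[[1,13,32,0,0],[1,26,64,0,0],[1,39,96,0,0],[1,52,126,0,0],[1,60,148,0,0]]'; python3 -m jog '[[1,8,20,0,0],[1,14,32,0,0],[1,14,32,0,0],[1,14,32,0,0],[1,14,32,0,0]]'
python3 - <<'E'
from h import *
for n in("side","scene","wrist"):
    d=cam(n);cv2.imwrite(f"pics/{n}8.png",d["frame"][:,:,::-1]); s=robot.get_state(); print(s["contact_force"],s["tool_pos"],s["finger_gap"])
E
```

```text
time: 11.07
tool_pos: [0.4924, -0.2938, 0.1932]
ee_rot: [-179.7, -0.1, 66.1]
contact_force: [0.3, 0.2, -3.0]
finger_gap: 0.052
time: 11.48
tool_pos: [0.5468, -0.1633, 0.2551]
ee_rot: [179.9, -0.0, 66.1]
contact_force: [0.4, -0.7, -3.8]
finger_gap: 0.0521
time: 11.9
tool_pos: [0.6069, -0.0137, 0.2533]
ee_rot: [-179.9, -0.0, 66.2]
contact_force: [0.1, -1.5, -3.7]
finger_gap: 0.0522
time: 12.32
tool_pos: [0.6202, 0.0145, 0.2539]
ee_rot: [-180.0, 0.0, 66.1]
contact_force: [-0.4, 0.5, -3.9]
finger_gap: 0.052
[ 0.34444281 -0.370536   -2.82243337] [0.620238   0.01424714 0.25402024] 0.05184511887738667
[ 0.0989371  -0.40766839 -3.62405588] [0.6202679  0.01424719 0.25416374] 0.05144876482192958
[-0.02897981 -0.33793607 -3.29666284] [0.62028689 0.01431129 0.25424423] 0.05215781792388464
```

View pics/side8.png

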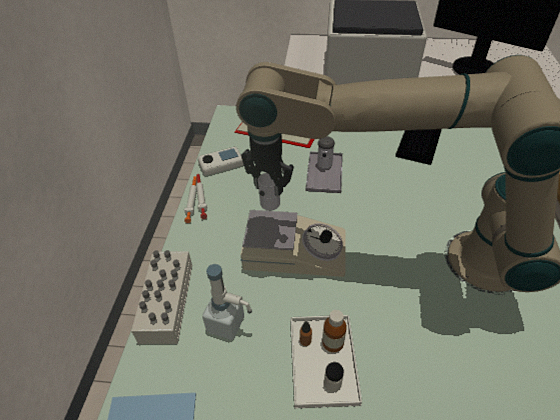

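View pics/scene8.png

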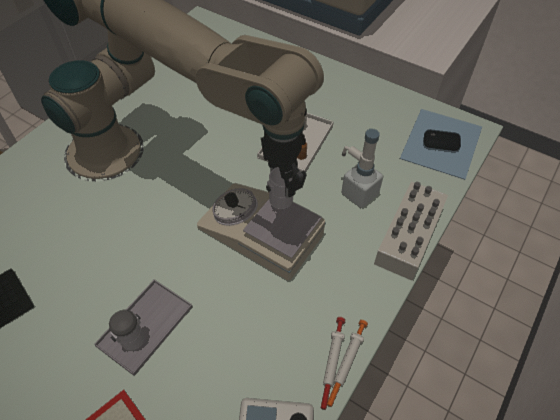

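View pics/wrist8.png

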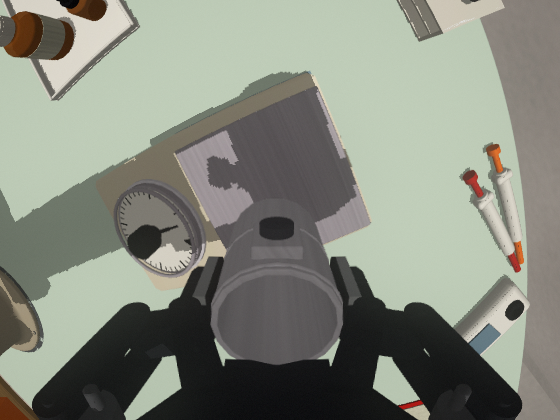

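```bash
python3 -m jog '[[1,1,1,-15,0],[1,1,1,-35,0],[1,1,1,-55,0],[1,1,1,-70,0],[1,1,1,-77,0]]'; python3 -m jog '[[1,0,0,-3,0],[1,0,0,-6,0],[1,0,0,-9,0],[1,0,0,-9,0]]'; python3 -m jog '[[1,0,0,-1.5,0],[1,0,0,-3,0],[1,0,0,-3,0],[1,0,0,-3,0]]'
```

```text
time: 12.88
tool_pos: [0.6204, 0.0157, 0.1744]
ee_rot: [-179.8, 0.1, 66.1]
contact_force: [-0.6, 0.8, -4.3]
finger_gap: 0.0521
time: 13.22
tool_pos: [0.6217, 0.0163, 0.1686]
ee_rot: [179.9, -0.0, 66.1]
contact_force: [0.2, -0.9, -3.7]
finger_gap: 0.0518
time: 13.55
tool_pos: [0.6215, 0.0165, 0.1653]
ee_rot: [180.0, -0.0, 66.1]
contact_force: [0.6, 0.2, -3.8]
finger_gap: 0.052
```

```bash
python3 -m jog '[[1,0,0,-1.5,0],[1,0,0,-3,0],[1,0,0,-3,0]]'; python3 -m jog '[[1,0,0,-1,0],[1,0,0,-2,0],[1,0,0,-2,0]]';python3 -m jog '[[1,0,0,-1,0],[1,0,0,-2,0],[1,0,0,-2,0]]'
```

```text
time: 13.8
tool_pos: [0.6215, 0.0164, 0.1619]
ee_rot: [180.0, 0.0, 66.1]
contact_force: [-0.4, 0.8, -2.4]
finger_gap: 0.0519
time: 14.05
tool_pos: [0.6215, 0.0164, 0.1602]
ee_rot: [180.0, -0.0, 66.1]
contact_force: [-0.1, -0.0, -0.8]
finger_gap: 0.0517
time: 14.3
tool_pos: [0.6215, 0.0164, 0.1583]
ee_rot: [180.0, -0.0, 66.1]
contact_force: [-0.9, 0.3, 0.8]
finger_gap: 0.052
```

```bash
python3 -m jog '[[0.5,0,0,0,0],[0.2,0,0,0,0],[0,0,0,0,0],[0,0,0,0,0],[0,0,0,0,0]]' 20; python3 -m jog '[[0,0,0,10,0],[0,0,0,30,0],[0,0,0,60,0],[0,0,0,95,0],[0,0,0,125,0]]'
python3 - <<'E'
from h import *
d=cam("wrist");cv2.imwrite(f"pics/w9.png",d["frame"][:,:,::-1]); s=robot.get_state(); print(s["contact_force"],s["tool_pos"],s["finger_gap"])
E
```

```text
time: 14.72
tool_pos: [0.6216, 0.0164, 0.1583]
ee_rot: [180.0, -0.0, 66.1]
contact_force: [-0.4, 0.2, -0.6]
finger_gap: 0.0856
time: 15.13
tool_pos: [0.6213, 0.0164, 0.2862]
ee_rot: [179.9, -0.0, 66.1]
contact_force: [0.5, 0.0, 0.4]
finger_gap: 0.0854
[0.82954244 0.02935396 6.04796696] [0.62261031 0.01636953 0.29391391] 0.08542182419997756
```

View pics/w9.png

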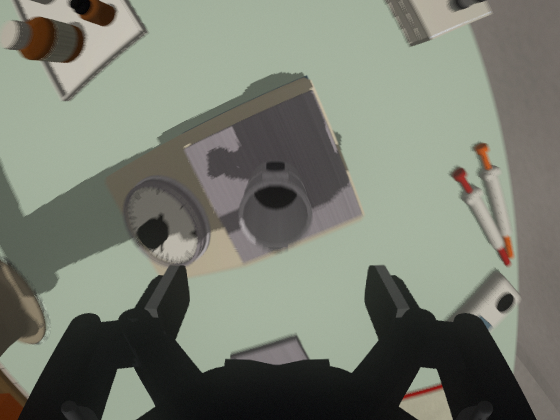

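```bash
python3 -m jog '[[0,-20,0,0,0.1],[0,-50,0,0,0.22],[0,-80,0,0,0.34],[0,-110,0,0,0.46],[0,-130,0,0,0.58]]'; python3 -m jog '[[0,-20,0,0,0.12],[0,-27,0,0,0.24],[0,-27,0,0,0.36],[0,-27,0,0,0.48],[0,-27,0,0,0.6]]'; python3 -m jog '[[0,0,0,0,0.12],[0,0,0,0,0.24],[0,0,0,0,0.36],[0,0,0,0,0.48],[0,0,0,0,0.6]]';python3 -m jog '[[0,0,0,-10,0.12],[0,0,0,-20,0.21],[0,0,0,-30,0.21],[0,0,0,-30,0.21]]'
python3 - <<'E'
from h import *
d=cam("wrist");cv2.imwrite(f"pics/w10.png",d["frame"][:,:,::-1]); s=robot.get_state(); print(s["contact_force"],s["tool_pos"],s["ee_rot"],d["position"],s["joint_pos"])
E
```

```text
time: 15.6
tool_pos: [0.4895, 0.0165, 0.284]
ee_rot: [179.9, 0.0, 99.7]
contact_force: [-0.5, -0.6, 0.9]
finger_gap: 0.0851
time: 16.02
tool_pos: [0.4643, 0.0164, 0.2841]
ee_rot: [179.9, 0.1, 134.1]
contact_force: [0.2, -0.1, -0.1]
finger_gap: 0.085
time: 16.43
tool_pos: [0.4645, 0.0164, 0.2839]
ee_rot: [180.0, 0.1, 168.4]
contact_force: [-0.1, 0.3, 0.4]
finger_gap: 0.0855
time: 16.77
tool_pos: [0.4638, 0.0165, 0.2514]
ee_rot: [180.0, -0.2, 180.0]
contact_force: [-0.4, -0.2, -1.4]
finger_gap: 0.0854
[-0.13819245 -0.52491132 -0.31308593] [0.4640641  0.01643843 0.25245905] [ 1.79992421e+02 -9.36669795e-02  1.79966595e+02] [0.38227925 0.01644715 0.37521722] [-2.53106081e+00 -6.89168592e+00  8.96601458e+01  3.51867279e-03
  9.73254484e+01 -9.24972039e+01]
```

View pics/w10.png

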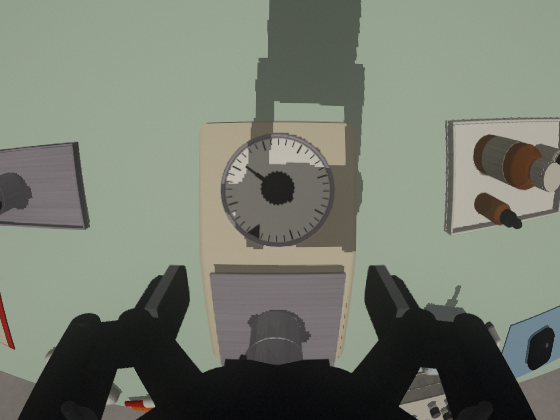

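```bash
cat >> h.py <<'E'
RD=Ro.from_euler('y',-.33).as_matrix(); CD=np.array([.552-.075,.0155,.046])
def dang(d,uv,h):
    n=RD[:,2];o=CD+n*h;r=ray(d,uv);t=((o-d["position"])@n)/(r@n);l=RD.T@(d["position"]+t*r-o)
    return np.hypot(l[0],l[1]),np.degrees(np.arctan2(-l[1],l[0]))
def dpt(ang,r,h): # world point
    a=np.radians(ang); return CD+RD@np.array([r*np.cos(a),-r*np.sin(a),h])
E
python3 - <<'E'
from h import *
d=cam("wrist");crop(d,"w11",215,125,340,255,5)
n=RD[:,2]
print(proj(d,[CD+n*.047, CD+n*.021]))
E
```

```text
[[275.86343194 187.61121147]
 [275.94889042 189.15796698]]
```

View pics/w11.png

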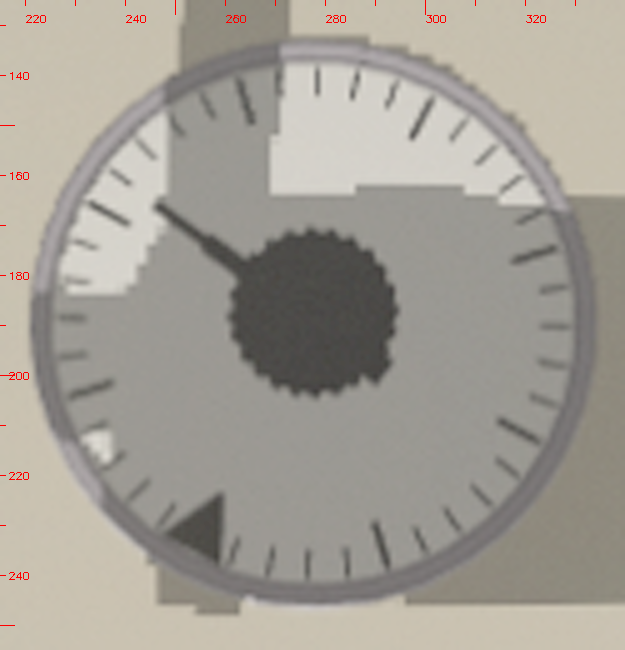

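Run:
```python
from h import *
import h
h.CD[1]=.0150
d=cam("wrist"); K=lambda x,y:(215+x/5-.5,125+y/5-.5)
for hh in(.008,.012,.017,.021):
    print(hh,dang(d,K(222,492),hh),dang(d,K(157,205),hh),proj(d,[h.CD+RD[:,2]*hh]))
```

```text
0.008 (np.float64(0.03898257683279215), np.float64(26.184240459756023)) (np.float64(0.03948849822617479), np.float64(128.63989521861188)) [[275.52368923 189.05649558]]
0.012 (np.float64(0.03870178481736679), np.float64(26.022798422313144)) (np.float64(0.0388721946047607), np.float64(128.4103628511865)) [[275.50715053 188.8484199 ]]
0.017 (np.float64(0.038351234010820565), np.float64(25.817673609928946)) (np.float64(0.038102724286296366), np.float64(128.1130119039531)) [[275.48590923 188.58118107]]
0.021 (np.float64(0.03807115314765557), np.float64(25.650855639876948)) (np.float64(0.03748791421566614), np.float64(127.86634749602945)) [[275.46844361 188.36144529]]
```

```bash
python3 -m jog '[[0,0,0,-30,0.1],[0.2,0,0,-65,0.22],[0.3,0,0,-95,0.33],[0.4,0,0,-115,0.436],[0.4,0,0,-120,0.436]]';python3 -m jog '[[0.4,0,0,0,0],[0.4,0,0,0,0]]'
python3 - <<'E'
from h import *
s=robot.get_state(); print(s["contact_force"],s["tool_pos"],s["ee_rot"],s["finger_gap"])
d=cam("wrist");crop(d,"w12",100,130,500,420,2,pts=proj(d,[[.477-.324*.047,.0168,.046+.946*.047],[.4637,.0168,.078]]))
E
```

```text
time: 17.33
tool_pos: [0.4629, 0.0165, 0.13]
ee_rot: [179.9, -0.3, -154.7]
contact_force: [-0.3, 0.8, -0.7]
finger_gap: 0.0509
time: 17.5
tool_pos: [0.4653, 0.0164, 0.1349]
ee_rot: [-179.9, 0.1, -155.1]
contact_force: [-0.3, -0.7, 0.7]
finger_gap: 0.0512
[-0.31966691 -0.71977694  0.74962899] [0.46534154 0.01640106 0.13487125] [-1.79943937e+02  1.18067459e-01 -1.55088351e+02] 0.05115301766421962
```

View pics/w12.png

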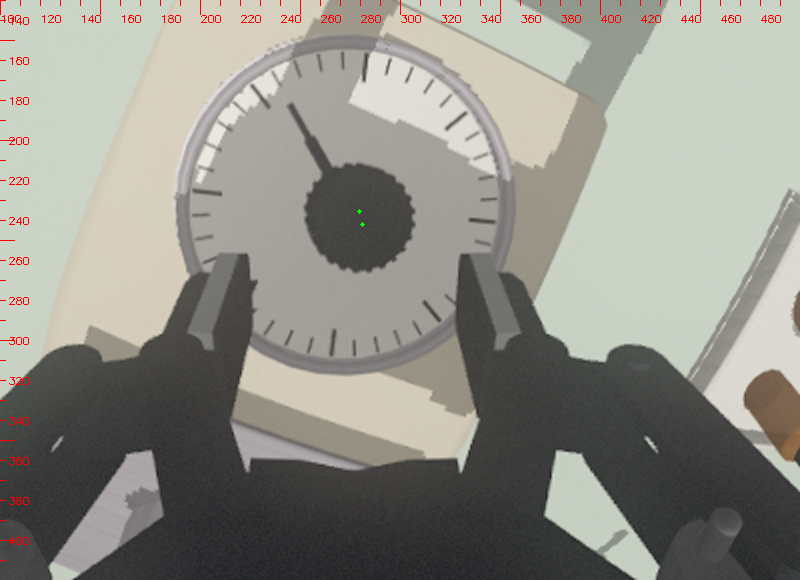

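```bash
python3 -m jog '[[0.4,-1,0,-12,0],[0.4,-1,0,-24,0],[0.4,-1,0,-33,0],[0.4,-1,0,-37,0],[0.4,-1,0,-37,0]]';python3 -m jog '[[0.6,0,0,0,0],[0.8,0,0,0,0],[1,0,0,0,0],[1,0,0,0,0],[1,0,0,0,0]]' 50
python3 - <<'E'
from h import *
s=robot.get_state(); print(s["contact_force"],s["moment"],s["tool_pos"],s["ee_rot"],s["finger_gap"])
d=cam("wrist");crop(d,"w13",100,130,500,420,2)
E
```

```text
time: 17.97
tool_pos: [0.4635, 0.0164, 0.0961]
ee_rot: [180.0, -0.0, -154.9]
contact_force: [-0.7, 0.3, 0.6]
finger_gap: 0.0513
time: 18.38
tool_pos: [0.4636, 0.0174, 0.0975]
ee_rot: [179.9, 0.1, -154.9]
contact_force: [-5.3, 4.4, 6.2]
finger_gap: 0.0282
[-5.33852956  4.37168134  6.24436319] [ 0.83833811  0.8041577  -0.07083105] [0.46359141 0.01736717 0.09754921] [ 1.79898263e+02  6.98931924e-02 -1.54872208e+02] 0.02821955177336789
```

View pics/w13.png

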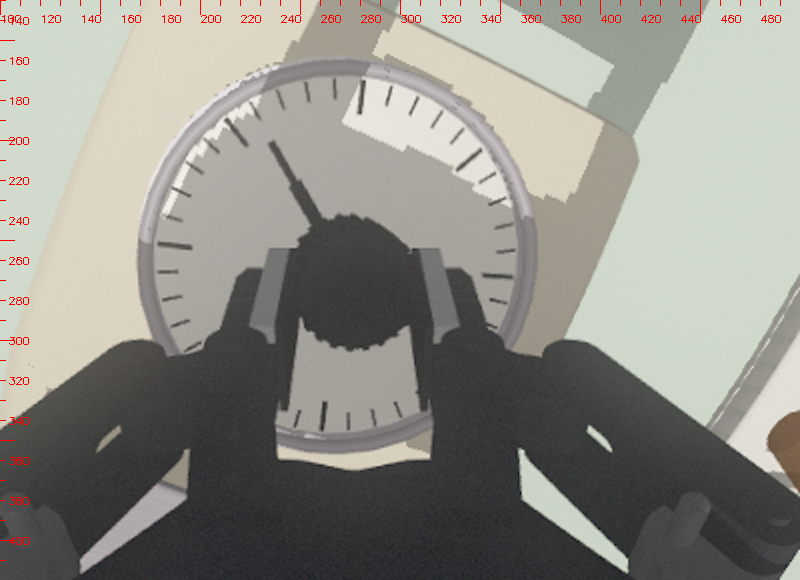

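```bash
python3 -m jog '[[1,0,0,0,-0.06],[1,0,0,0,-0.14],[1,0,0,0,-0.22],[1,0,0,0,-0.3],[1,0,0,0,-0.36]]';python3 -m jog '[[1,0,0,0,-0.08],[1,0,0,0,-0.16],[1,0,0,0,-0.24],[1,0,0,0,-0.32],[1,0,0,0,-0.4]]'
python3 - <<'E'
from h import *
s=robot.get_state(); print(s["contact_force"],s["moment"],s["tool_pos"],s["ee_rot"],s["finger_gap"])
d=cam("wrist");crop(d,"w14",100,110,500,410,2)
E
```

```text
time: 18.85
tool_pos: [0.4641, 0.0171, 0.0973]
ee_rot: [179.9, 0.1, -175.7]
contact_force: [7.2, 3.5, -7.5]
finger_gap: 0.0275
time: 19.27
tool_pos: [0.4644, 0.0166, 0.097]
ee_rot: [179.9, 0.1, 161.4]
contact_force: [0.8, -2.5, -1.1]
finger_gap: 0.0273
[ 0.77769011 -2.51143731 -1.14795738] [ 0.70058219 -0.67493722  0.37380207] [0.46438789 0.01660277 0.0970037 ] [1.79912590e+02 1.38891027e-01 1.61352636e+02] 0.027345626937835116
```

View pics/w14.png

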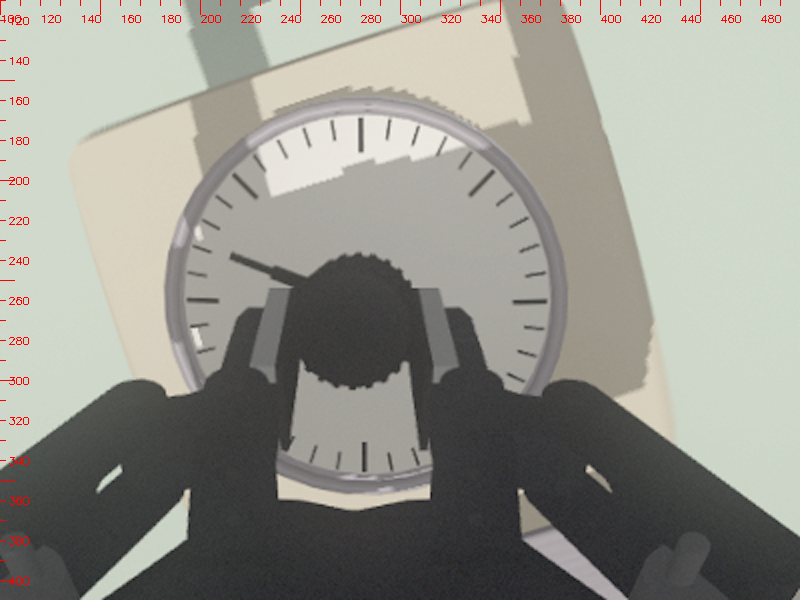

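```bash
python3 -m jog '[[1,0,0,0,-0.06],[1,0,0,0,-0.12],[1,0,0,0,-0.18],[1,0,0,0,-0.2],[1,0,0,0,-0.2]]';python3 -m jog '[[0.7,0,0,0,0],[0.4,0,0,0,0],[0.4,0,0,0,0],[0.4,0,0,20,0],[0.4,0,0,37,0]]'; python3 -m jog '[[0.4,0,0,0,0.12],[0.4,0,0,0,0.24],[0.4,0,0,0,0.36],[0.4,0,0,0,0.48],[0.4,0,0,0,0.5]]';python3 -m jog '[[0.4,0,0,0,0.12],[0.4,0,0,0,0.24],[0.4,0,0,0,0.36],[0.4,0,0,0,0.4],[0.4,0,0,0,0.4]]'
python3 - <<'E'
from h import *
s=robot.get_state(); print(s["contact_force"],s["moment"],s["tool_pos"],s["ee_rot"],s["finger_gap"])
d=cam("wrist");crop(d,"w15",170,130,370,330,4);print(d["position"],d["rotation"])
E
```

```text
time: 19.73
tool_pos: [0.4639, 0.0165, 0.0975]
ee_rot: [179.9, 0.1, 150.2]
contact_force: [-3.8, -2.1, 6.2]
finger_gap: 0.0276
time: 20.15
tool_pos: [0.4629, 0.0164, 0.133]
ee_rot: [-179.9, -0.1, 150.2]
contact_force: [0.8, 1.0, 0.3]
finger_gap: 0.0514
time: 20.57
tool_pos: [0.4635, 0.0164, 0.1332]
ee_rot: [-180.0, 0.0, 179.1]
contact_force: [0.3, 0.0, 0.5]
finger_gap: 0.0512
time: 20.98
tool_pos: [0.4635, 0.0164, 0.1331]
ee_rot: [180.0, -0.0, -158.4]
contact_force: [0.5, -0.7, 0.3]
finger_gap: 0.0514
[ 0.52979511 -0.70177734  0.2696193 ] [0.02130176 0.01667489 0.02039908] [0.46350407 0.01642972 0.13312153] [ 1.79999756e+02 -1.03914252e-03 -1.58359272e+02] 0.05140311030590992
[ 0.38742387 -0.01390796  0.25674549] [-1.86608311e+01  6.76701668e-02  1.11619452e+02]
```

View pics/w15.png

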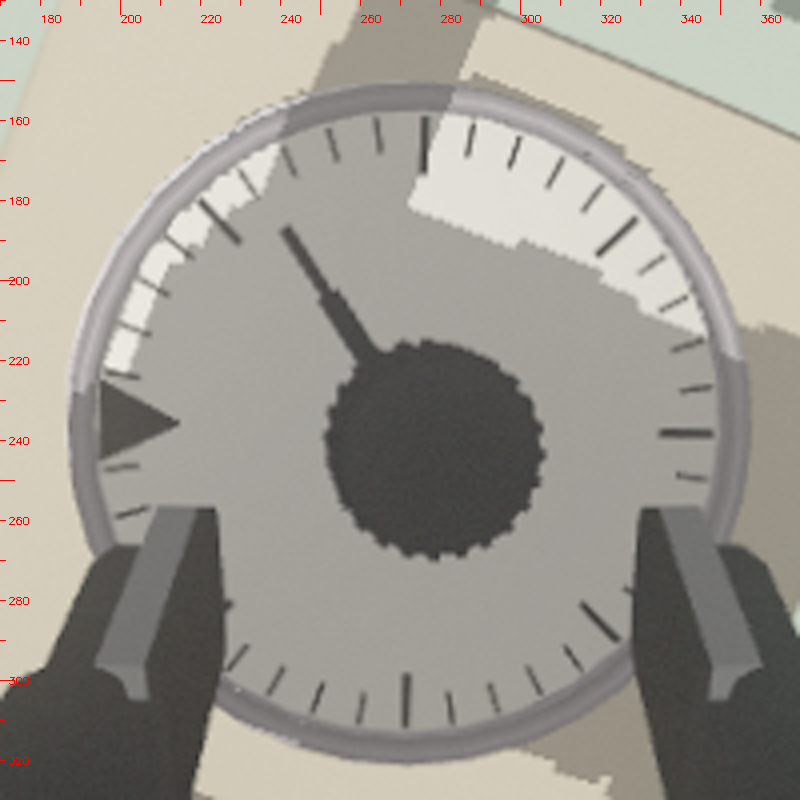

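```bash
sed -i 's/CD=np.array(\[.552-.075,.0155/CD=np.array([.552-.075,.0168/' h.py
python3 - <<'E'
from h import *
d=cam("wrist"); K=lambda x,y:(170+x/4-.5,130+y/4-.5)
print(robot.get_state()["tool_pos"])
for hh in(.008,.014,.021):
    print(hh,[np.round(dang(d,K(*q),hh),4) for q in((180,424),(287,229),(220,222),(249,184),(289,160),(425,145),(406,700))],(proj(d,[CD+RD[:,2]*hh])[0]+.5-[170,130])*4)
E
```

```text
[0.463484   0.01643213 0.13312215]
0.008 [array([3.92000e-02, 7.20472e+01]), array([4.050000e-02, 1.285981e+02]), array([4.820000e-02, 1.176786e+02]), array([5.040000e-02, 1.267438e+02]), array([5.080000e-02, 1.356997e+02]), array([4.930000e-02, 1.626618e+02]), array([  0.048 , -19.5911])] [409.47178895 432.40249907]
0.014 [array([3.88000e-02, 7.30572e+01]), array([4.030000e-02, 1.283603e+02]), array([4.790000e-02, 1.176929e+02]), array([5.000000e-02, 1.265866e+02]), array([5.030000e-02, 1.353796e+02]), array([4.860000e-02, 1.618843e+02]), array([  0.046, -18.804])] [413.18769152 436.58746616]
0.021 [array([3.83000e-02, 7.42622e+01]), array([4.010000e-02, 1.280804e+02]), array([4.740000e-02, 1.177098e+02]), array([4.940000e-02, 1.263996e+02]), array([4.980000e-02, 1.349985e+02]), array([4.790000e-02, 1.609502e+02]), array([  0.0437, -17.7946])] [417.78871649 441.76669464]
```

```bash
cat > tick.py <<'E'
from h import *
def fit(d,K,ticks,z,n,hh=.010):
    def pl(uv):
        N=RD[:,2];o=CD+N*hh;r=ray(d,uv);t=((o-d["position"])@N)/(r@N);return (RD.T@(d["position"]+t*r-o))[:2]
    P={k:pl(K(*q)) for k,q in ticks.items()}; Z=pl(K(*z));Nn=pl(K(*n))
    # affine-free: offset + small tilt (2x2 shear)
    def an(p,q):
        v=np.array([[1+q[3],q[4]],[0,1]])@(p-q[:2]); return np.arctan2(-v[1],v[0])
    f=lambda q:[(lambda e:np.arctan2(np.sin(e),np.cos(e)))(an(p,q)-q[2]-np.radians(9*k)) for k,p in P.items()]
    r=least_squares(f,[0,0,an(Z,np.zeros(5)),0,0],loss='soft_l1',f_scale=.01)
    g=np.degrees; print("h",hh,"off",r.x.round(4),"rms deg",g(np.sqrt(np.mean(np.square(f(r.x))))).round(2),"zero by ticks",g(r.x[2]).round(2),"tri",g(an(Z,r.x)).round(2),"needle",g(an(Nn,r.x)).round(2),"diff",g(an(Nn,r.x)-r.x[2]).round(2))
E
python3 - <<'E'
from tick import *
d=cam("wrist")
t={1:(123,376),2:(135,328),3:(155,287),4:(180,243),5:(220,222),6:(249,184),7:(289,160),8:(333,145),9:(378,135),10:(425,145),11:(471,140),12:(515,152),13:(555,171),14:(595,198),15:(617,237),16:(652,265),17:(674,303),18:(688,346),19:(697,389),20:(687,434),21:(692,477),25:(600,622),26:(574,659),27:(536,683),28:(493,700),29:(450,709),30:(406,700),31:(362,708),32:(318,697),33:(275,680),34:(237,658),39:(122,467),38:(131,513)}
for hh in(.008,.014,.02): fit(d,lambda x,y:(170+x/4-.5,130+y/4-.5),t,(180,424),(287,229),hh)
E
```

```text
h 0.008 off [-8.0000e-04  7.0000e-04  1.2485e+00  0.0000e+00 -1.0000e-04] rms deg 0.17 zero by ticks 71.53 tri 71.28 needle 127.08 diff 55.54
h 0.014 off [-1.2000e-03 -1.0000e-04  1.2485e+00  0.0000e+00 -1.0000e-04] rms deg 0.17 zero by ticks 71.53 tri 71.28 needle 127.08 diff 55.54
h 0.02 off [-1.7000e-03 -1.0000e-03  1.2485e+00  0.0000e+00 -1.0000e-04] rms deg 0.17 zero by ticks 71.53 tri 71.28 needle 127.08 diff 55.54
```

```bash
python3 -m jog '[[0.4,0,0,-12,0],[0.4,0,0,-24,0],[0.4,0,0,-33,0],[0.4,0,0,-36,0],[0.4,0,0,-36,0]]';python3 -m jog '[[0.6,0,0,0,0],[0.8,0,0,0,0],[1,0,0,0,0],[1,0,0,0,0],[1,0,0,0,0]]' 60
python3 -m jog '[[1,0,0,0,-0.06],[1,0,0,0,-0.14],[1,0,0,0,-0.22],[1,0,0,0,-0.3],[1,0,0,0,-0.38]]';python3 -m jog '[[1,0,0,0,-0.08],[1,0,0,0,-0.16],[1,0,0,0,-0.24],[1,0,0,0,-0.32],[1,0,0,0,-0.4]]';python3 -m jog '[[1,0,0,0,-0.08],[1,0,0,0,-0.14],[1,0,0,0,-0.18],[1,0,0,0,-0.18]]'
python3 - <<'E'
from h import *
s=robot.get_state(); print(s["contact_force"],s["moment"],s["tool_pos"],s["ee_rot"],s["finger_gap"])
d=cam("wrist");crop(d,"w16",170,140,370,340,4)
E
```

```text
time: 21.55
tool_pos: [0.463, 0.0164, 0.0963]
ee_rot: [180.0, -0.1, -158.4]
contact_force: [0.5, -0.1, 0.2]
finger_gap: 0.0514
time: 21.97
tool_pos: [0.4635, 0.0173, 0.0983]
ee_rot: [179.9, 0.1, -158.3]
contact_force: [-4.7, 3.9, 5.0]
finger_gap: 0.0271
time: 22.38
tool_pos: [0.4639, 0.0171, 0.0983]
ee_rot: [179.9, 0.1, 179.7]
contact_force: [-1.7, 2.1, 2.4]
finger_gap: 0.0269
time: 22.8
tool_pos: [0.4638, 0.0167, 0.0984]
ee_rot: [179.9, 0.0, 156.8]
contact_force: [-6.0, -1.6, 4.6]
finger_gap: 0.0276
time: 23.13
tool_pos: [0.4633, 0.0167, 0.099]
ee_rot: [180.0, -0.0, 146.6]
contact_force: [-10.1, 0.1, 10.7]
finger_gap: 0.0269
[-10.0978112    0.11148177  10.74075389] [0.68847699 1.28684782 0.23294982] [0.46334427 0.01670607 0.09902765] [ 1.79961860e+02 -3.35030695e-02  1.46561386e+02] 0.026876402795411983
```

View pics/w16.png

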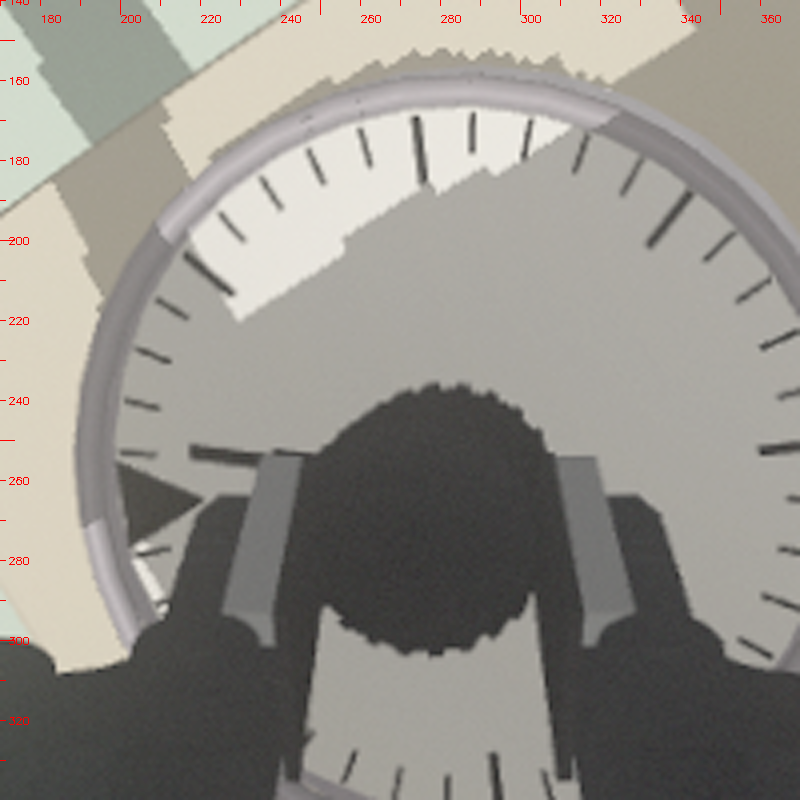

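Run:
```python
from tick import *
d=cam("wrist")
t={1:(138,453),2:(142,404),3:(153,355),4:(172,309),5:(210,275),6:(231,227),7:(272,193),8:(316,167),9:(365,148),10:(420,150),11:(472,133),12:(527,139),13:(580,152),14:(631,177),15:(668,220),16:(718,247),17:(753,291),39:(153,551),30:(495,775),31:(448,787),32:(399,782),33:(348,767)}
for hh in(.014,): fit(d,lambda x,y:(170+x/4-.5,140+y/4-.5),t,(203,500),(190,452),hh)
```

```text
h 0.014 off [-1.400e-03  3.000e-04  2.004e+00 -4.000e-04 -1.900e-03] rms deg 0.11 zero by ticks 114.82 tri 114.62 needle 125.15 diff 10.33
```

```bash
python3 -m jog '[[1,0,0,0,-0.06],[1,0,0,0,-0.12],[1,0,0,0,-0.18],[1,0,0,0,-0.2],[1,0,0,0,-0.2]]'
python3 - <<'E'
from h import *
s=robot.get_state(); print(s["contact_force"],s["moment"],s["tool_pos"],s["ee_rot"],s["finger_gap"])
d=cam("wrist");crop(d,"w17",170,140,370,340,4)
E
```

```text
time: 23.65
tool_pos: [0.4631, 0.0168, 0.0997]
ee_rot: [180.0, -0.1, 135.2]
contact_force: [-14.0, 0.0, 17.1]
finger_gap: 0.0268
[-1.40497251e+01  6.83237660e-03  1.70861636e+01] [0.72988172 2.05033675 0.1646943 ] [0.46310524 0.01682071 0.09965817] [ 1.79991843e+02 -7.25022825e-02  1.35160570e+02] 0.02676591287978345
```

View pics/w17.png

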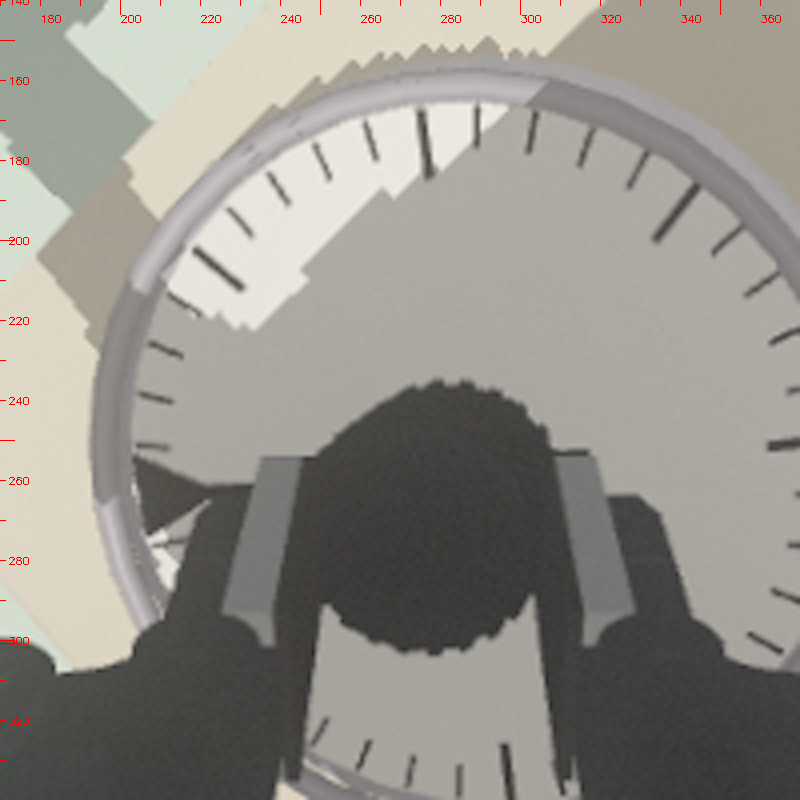

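```bash
python3 -m jog '[[0.7,0,0,0,0],[0.4,0,0,0,0],[0.4,0,0,0,0],[0.4,0,0,20,0],[0.4,0,0,37,0]]'; python3 -m jog '[[0.4,0,0,30,0.12],[0.4,0,0,60,0.24],[0.4,0,0,90,0.36],[0.4,0,0,118,0.48],[0.4,0,0,118,0.6]]';python3 -m jog '[[0.4,0,0,0,0.12],[0.4,0,0,0,0.18],[0.4,0,0,0,0.18],[0.4,0,0,0,0.18]]'
python3 - <<'E'
from h import *
s=robot.get_state(); print(s["contact_force"],s["moment"],s["tool_pos"],s["ee_rot"],s["finger_gap"])
d=cam("wrist");crop(d,"w18",215,125,345,255,6)
E
```

```text
time: 24.12
tool_pos: [0.4632, 0.0164, 0.1343]
ee_rot: [-180.0, -0.1, 135.2]
contact_force: [0.5, 0.7, 0.8]
finger_gap: 0.051
time: 24.53
tool_pos: [0.4654, 0.0164, 0.259]
ee_rot: [179.9, 0.6, 169.9]
contact_force: [1.2, -0.0, -1.0]
finger_gap: 0.0511
time: 24.87
tool_pos: [0.4636, 0.0164, 0.2522]
ee_rot: [180.0, 0.0, 179.8]
contact_force: [0.0, 0.0, 1.0]
finger_gap: 0.0512
[0.03023746 0.01346175 0.96388327] [0.05167448 0.00990934 0.0510422 ] [0.46357168 0.01640365 0.25222936] [1.79997576e+02 2.06215219e-02 1.79778004e+02] 0.0511995579113407
```

View pics/w18.png

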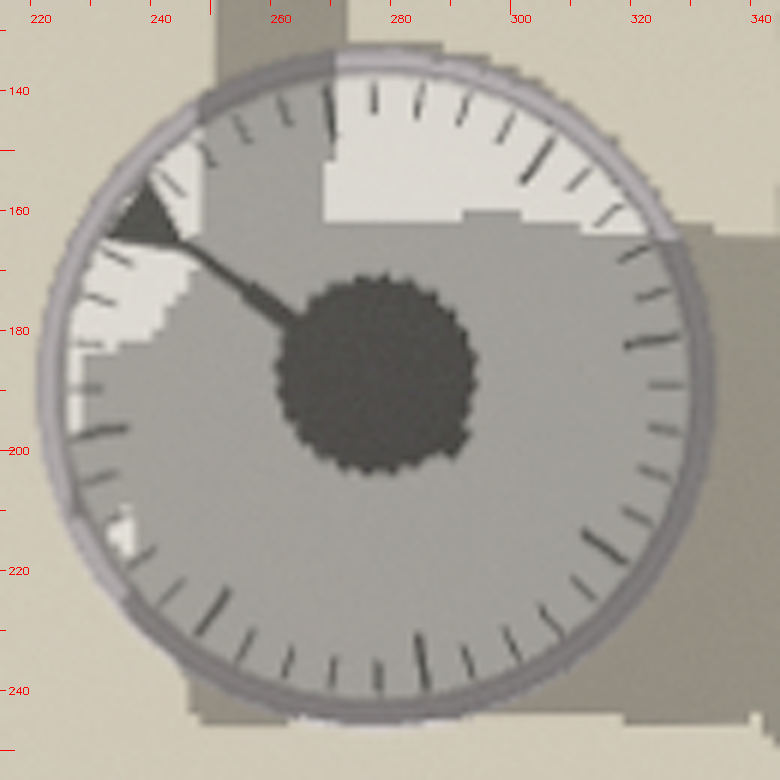

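Run:
```python
from tick import *
d=cam("wrist"); K=lambda x,y:(215+x/6-.5,125+y/6-.5)
t={1:(173,184),2:(206,152),3:(241,129),4:(287,110),5:(330,120),6:(374,97),7:(420,100),8:(464,108),9:(508,127),10:(538,162),11:(579,179),12:(609,214),13:(634,252),14:(651,294),15:(652,341),16:(666,386),17:(664,429),18:(655,471),19:(637,519),20:(604,547),21:(583,588),22:(552,622),23:(513,644),24:(469,662),25:(424,662),26:(379,677),27:(333,671),28:(289,662),29:(246,644),30:(212,612),31:(172,591),32:(142,558),34:(101,478),35:(104,432),36:(88,388),37:(89,344),38:(99,299),39:(117,257)}
for n in((185,240),(200,251),(240,283)): fit(d,K,t,(182,242),n,.014)
r=ray(d,K(182,242)); print("view dir in dial frame",RD.T@r)
```

```text
h 0.014 off [-1.1000e-03 -1.0000e-04  2.1954e+00  3.1000e-03  4.0000e-04] rms deg 0.26 zero by ticks 125.79 tri 126.79 needle 127.6 diff 1.81
h 0.014 off [-1.1000e-03 -1.0000e-04  2.1954e+00  3.1000e-03  4.0000e-04] rms deg 0.26 zero by ticks 125.79 tri 126.79 needle 127.67 diff 1.88
h 0.014 off [-1.1000e-03 -1.0000e-04  2.1954e+00  3.1000e-03  4.0000e-04] rms deg 0.26 zero by ticks 125.79 tri 126.79 needle 127.21 diff 1.42
view dir in dial frame [-0.1270504  -0.09891462 -0.98695192]
```

```bash
python3 -m jog '[[0.2,4,0,-25,0],[0,8,0,-50,0],[0,12,0,-75,0],[0,12,0,-82,0],[0,12,0,-82,0]]';python3 -m jog '[[0,0,0,0,0],[0,0,0,0,0]]'
python3 - <<'E'
from h import *
s=robot.get_state(); print(s["tool_pos"],s["ee_rot"],s["finger_gap"])
d=cam("wrist");crop(d,"w19",190,115,370,300,4);crop(d,"w19b",200,120,300,220,8);print(proj(d,[CD+RD[:,2]*.014]))
E
```

```text
time: 25.38
tool_pos: [0.4744, 0.0165, 0.1681]
ee_rot: [180.0, -0.3, 179.9]
contact_force: [-0.2, -0.2, 0.9]
finger_gap: 0.0854
time: 25.55
tool_pos: [0.4762, 0.0164, 0.1721]
ee_rot: [-180.0, 0.2, 179.9]
contact_force: [-0.3, -0.1, 0.7]
finger_gap: 0.0857
[0.47619816 0.01639868 0.17207095] [-1.79997595e+02  1.68462479e-01  1.79890283e+02] 0.08570064700668345
[[277.44655721 202.35125186]]
```

View pics/w19.png

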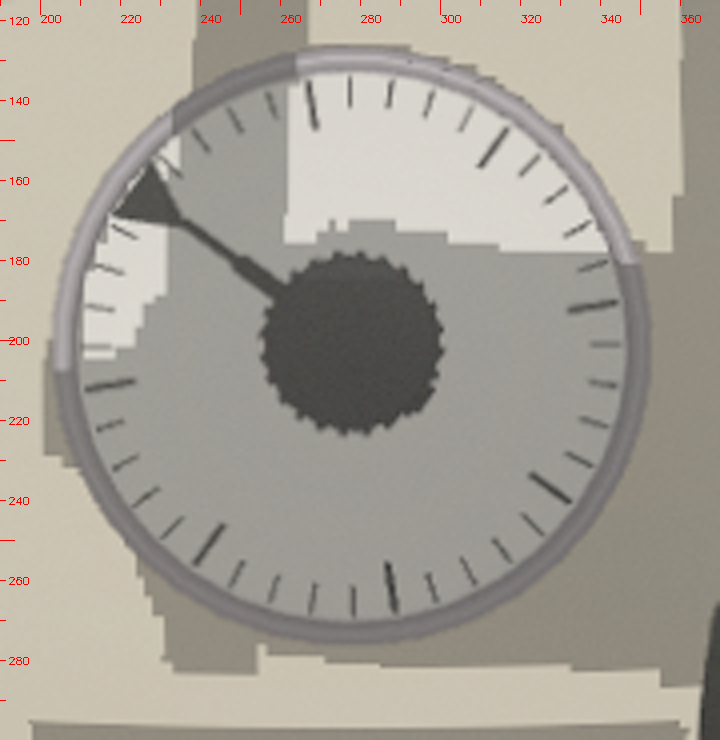

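View pics/w19b.png

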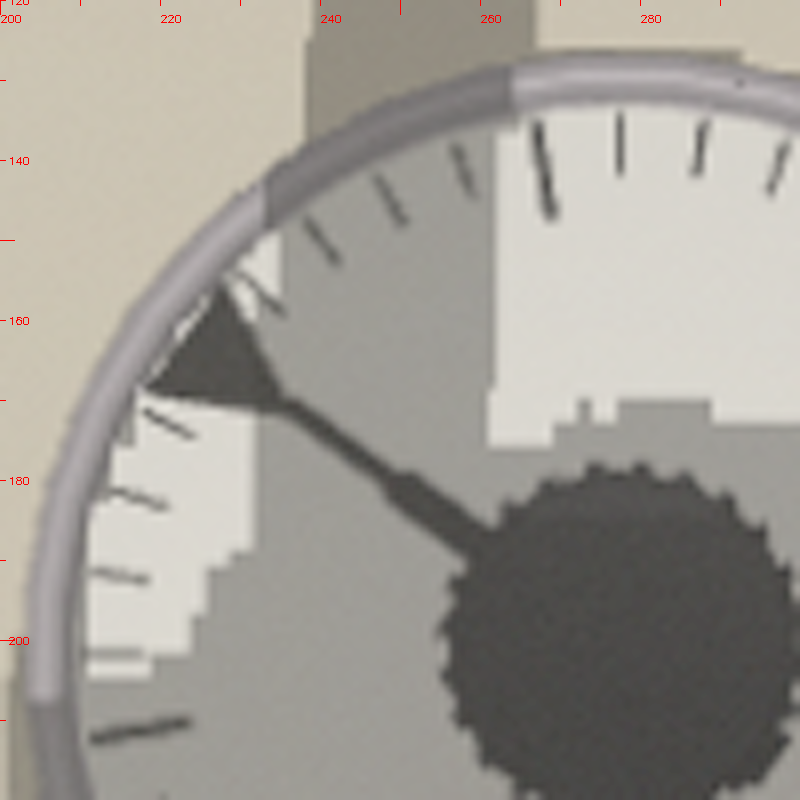

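Run:
```python
from tick import *
d=cam("wrist"); K=lambda x,y:(190+x/4-.5,115+y/4-.5)
t=dict(enumerate([(169,165),(201,139),(236,119),(271,104),(312,106),(350,92),(390,94),(429,104),(467,118),(493,148),(530,165),(556,194),(578,229),(594,266),(593,307),(605,344),(604,384),(594,424),(579,460),(551,488),(534,525),(503,550),(469,571),(432,587),(392,588),(353,601),(313,598),(275,588),(237,573),(210,545),(173,527),(146,497),(125,462),(109,424),(110,385),(97,346),(99,307),(110,268),(125,230)],1))
c=lambda x,y:((200+x/8-190)*4,(120+y/8-115)*4)
for z,n in(((c(183.5,336.5)),c(285,402)),(c(280,403),c(340,442)),(c(280,403),c(400,487)),(c(280,403),c(450,523))): fit(d,K,t,z,n,.014)
```

```text
h 0.014 off [-1.1000e-03  0.0000e+00  2.1942e+00 -6.0000e-04 -3.1000e-03] rms deg 0.14 zero by ticks 125.72 tri 125.48 needle 126.23 diff 0.51
h 0.014 off [-1.1000e-03  0.0000e+00  2.1942e+00 -6.0000e-04 -3.1000e-03] rms deg 0.14 zero by ticks 125.72 tri 125.72 needle 126.26 diff 0.54
h 0.014 off [-1.1000e-03  0.0000e+00  2.1942e+00 -6.0000e-04 -3.1000e-03] rms deg 0.14 zero by ticks 125.72 tri 125.72 needle 126.08 diff 0.36
h 0.014 off [-1.1000e-03  0.0000e+00  2.1942e+00 -6.0000e-04 -3.1000e-03] rms deg 0.14 zero by ticks 125.72 tri 125.72 needle 126.17 diff 0.45
```

```bash
python3 -m jog '[[0,-10,0,20,0],[0,-30,-20,50,0],[0,-40,-50,85,0],[0,-40,-85,110,0],[0,-40,-120,120,0]]';python3 -m jog '[[0,0,-35,0,0],[0,0,-70,0,0],[0,0,-105,0,0],[0,0,-135,0,0],[0,0,-135,0,0]]'; python3 -m jog '[[0,0,0,0,0],[0,0,0,0,0],[0,0,0,0,0]]'
python3 - <<'E'
from h import *
d=cam("scene");cv2.imwrite("pics/s20.png",cv2.convertScaleAbs(d["frame"][:,:,::-1],alpha=1.5))
d=cam("side");cv2.imwrite("pics/d20.png",cv2.convertScaleAbs(d["frame"][:,:,::-1],alpha=1.3))
E
```

```text
time: 26.07
tool_pos: [0.4356, -0.1032, 0.2952]
ee_rot: [-179.9, 0.4, -180.0]
contact_force: [1.7, 0.6, 0.4]
finger_gap: 0.0854
time: 26.48
tool_pos: [0.4348, -0.2419, 0.2903]
ee_rot: [-179.9, 0.0, 179.6]
contact_force: [0.1, -0.1, 0.4]
finger_gap: 0.0854
time: 26.73
tool_pos: [0.4357, -0.2368, 0.2905]
ee_rot: [-180.0, 0.1, 180.0]
contact_force: [-0.4, -0.0, 0.6]
finger_gap: 0.0853
```

View pics/s20.png

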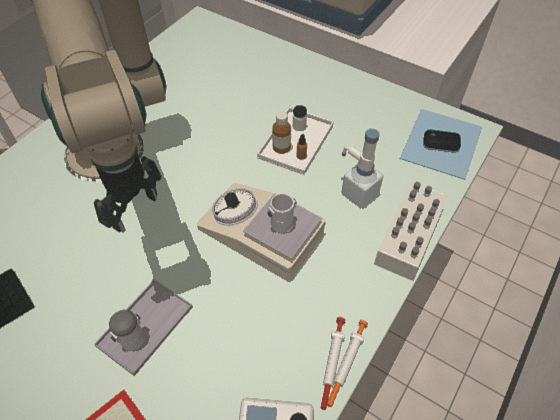

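View pics/d20.png

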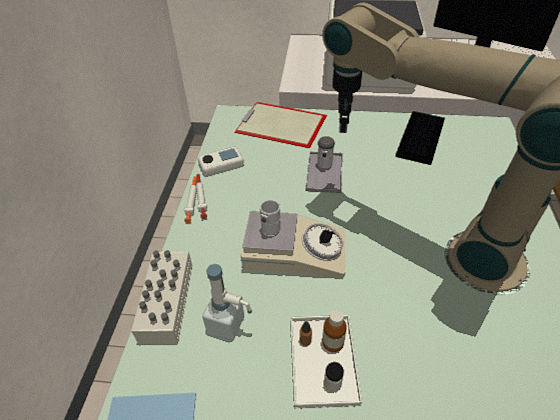

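Run:
```python
from h import *
for n in("scene","side"):
    d=cam(n); print(n,proj(d,[[.6215,.0155,.1805],[.6215,.0155,.0905]]).round(1))
    c=proj(d,[[.6215,.0155,.14]])[0].astype(int); crop(d,n+"21",c[0]-40,c[1]-40,c[0]+40,c[1]+40,7,pts=proj(d,[[.6215,.0155,.1805],[.6215+.07,.0155+.07,.0905],[.6215-.07,.0155+.07,.0905],[.6215+.07,.0155-.07,.0905],[.6215-.07,.0155-.07,.0905]])-.0)
a=cv2.imread("pics/scene21.png");b=cv2.imread("pics/side21.png");cv2.imwrite("pics/c21.png",cv2.resize(np.hstack([a,b]),(800,400)))
```

```text
scene [[282.9 201.3]
 [282.6 223.9]]
side [[269.2 206.5]
 [270.5 229. ]]
```

View pics/c21.png

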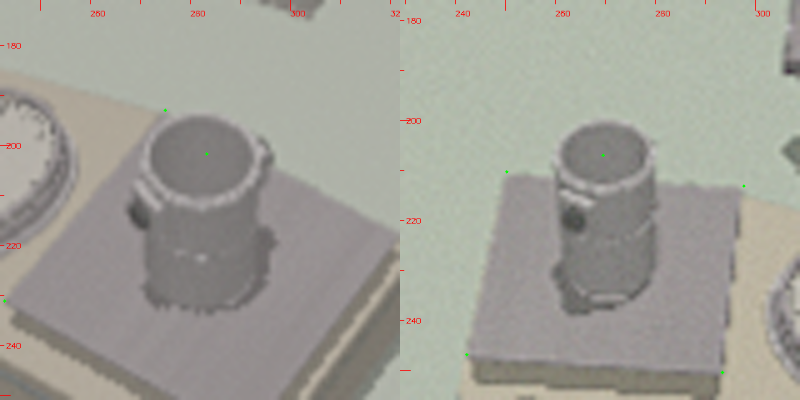

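Bucket is centred and upright on the platform; everything else is in place. Handing in.

Run:
```python
from station import robot
print(robot.close_job())
```

```text
the job is handed in; nothing more can be done
None
```

The job is done and handed in at about 27 s, in the order asked.

- **Bottle:** I gripped it by the cap and stood it upright in the white tray, clear of the jar and the dropper. It met the tray floor with about 11 N before I released it.
- **Bucket:** The open bucket stands upright within about 2 mm of the platform's centre, checked in two cameras. It was let down until the platform carried its weight, with under 1 N of extra push on release, so the platform was never near its stop.
- **Tare:** I turned the knob clockwise about 99° in two strokes, with some slip in the grip. The last dial view, looking straight along the dial's axis, shows the zero mark about 0.5° short of the needle tip. An earlier, more oblique view read about 1.5–1.8°. I put the gap between the two down to viewing angle and trusted the straight view.
- **Everything else:** The final scene and side pictures show the capped bucket, both small bottles and the dispenser standing where they were, with the arm well clear. The highest wrist force I saw was about 22 N, while turning the knob.

No check failed. The two dial readings were the only disagreement.

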